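# Deal coasters into gift trays

### The job

Carry on dealing the wooden coasters into the gift trays, one at a time and always in the order blue, yellow, red: blue and yellow have already had their first, so red is next, and go on until the rack is empty and every tray holds two, each lying flat inside its tray. Bring each coaster down into its tray before you let go, then lay it over flat; do not drop it in from above. Leave the coasters already dealt in their trays and do not disturb the other goods on the counter.

Things in the scene. Friction and masses are not known exactly. Their poses are not given: they have to be found in the camera images.
- rack: dark wooden rack, fixed, 172 mm long (its x axis) by 96 mm wide (y); origin at the centre of its underside. Four open slots across it at x = -69, -23, 23, 69 mm hold one coaster each, upright on edge with the faces looking along the rack's x. Slot floor 8 mm up, slot cheeks reach 33 mm up, slot about 2 mm wider than a coaster; the coasters stand out to 92 mm, with 34 mm free between neighbours.
- coaster_1: wooden coaster, a square plate 84 x 84 x 12 mm with painted stripes, about 60 g. Origin at its centre; its x axis is normal to the two broad faces, y and z run along its sides. Starts on edge in the rack. Still to be dealt; the four are alike.
- coaster_2: wooden coaster, a square plate 84 x 84 x 12 mm with painted stripes, about 60 g. Origin at its centre; its x axis is normal to the two broad faces, y and z run along its sides. Starts on edge in the rack. Still to be dealt; the four are alike.
- coaster_3: wooden coaster, a square plate 84 x 84 x 12 mm with painted stripes, about 60 g. Origin at its centre; its x axis is normal to the two broad faces, y and z run along its sides. Starts on edge in the rack. Still to be dealt; the four are alike.
- coaster_4: wooden coaster, a square plate 84 x 84 x 12 mm with painted stripes, about 60 g. Origin at its centre; its x axis is normal to the two broad faces, y and z run along its sides. Starts on edge in the rack. Still to be dealt; the four are alike.
- tray_blue: blue open square gift tray, fixed, 120 x 120 mm outside, 108 x 108 mm inside, floor 6 mm thick, walls 32 mm high over all (6 mm thick); origin at the centre of its underside, x and y along its sides, z up. The trays stand in any order on the counter. Starts with one coaster lying in it.
- tray_yellow: yellow open square gift tray, fixed, 120 x 120 mm outside, 108 x 108 mm inside, floor 6 mm thick, walls 32 mm high over all (6 mm thick); origin at the centre of its underside, x and y along its sides, z up. The trays stand in any order on the counter. Starts with one coaster lying in it.
- tray_red: red open square gift tray, fixed, 120 x 120 mm outside, 108 x 108 mm inside, floor 6 mm thick, walls 32 mm high over all (6 mm thick); origin at the centre of its underside, x and y along its sides, z up. The trays stand in any order on the counter. Starts empty.
- dealt_blue: wooden coaster, a square plate 84 x 84 x 12 mm with painted stripes, about 60 g. Origin at its centre; its x axis is normal to the two broad faces, y and z run along its sides. Already dealt: lies flat in the blue tray (x axis vertical), its top 18 mm above the counter, and stays there.
- dealt_yellow: wooden coaster, a square plate 84 x 84 x 12 mm with painted stripes, about 60 g. Origin at its centre; its x axis is normal to the two broad faces, y and z run along its sides. Already dealt: lies flat in the yellow tray (x axis vertical), its top 18 mm above the counter, and stays there.
- candle: candle jar, 60 mm across, 62 mm high, loose, not part of the job; origin at the centre of its underside.
- spool: turned wooden spool, 44 mm across, 42 mm high, loose, not part of the job; origin at the centre of its underside.
- bowl: small blue ceramic bowl, 96 mm across, 36 mm high, loose, not part of the job; origin at the centre of its underside.
- gift_box: cardboard gift box, 70 x 90 x 45 mm, loose, not part of the job; origin at the centre of its underside.
- tag_stand: blank paper tag in a small dark wooden foot, 30 x 60 mm, 57 mm high, loose, not part of the job; origin at the centre of its underside.
- planter: terracotta cup, 76 mm across, 70 mm high, loose, not part of the job; origin at the centre of its underside.
Mind the look-alikes: they are no part of the job. What is shaped like the coaster_3 but pink or turquoise is not meant.

How it is judged (in metres and radians):
On the way, in this order (a step that is already met when the one before it is completed fails the run):
1. red has its first coaster, lying flat in it (((horizontal distance between coaster_1 and tray_red below 0.024 m and height (world z) of coaster_1 below 0.032 m and angle between the x axis of coaster_1 and the z axis of tray_red, either way round below 0.12 rad) or (horizontal distance between coaster_2 and tray_red below 0.024 m and height (world z) of coaster_2 below 0.032 m and angle between the x axis of coaster_2 and the z axis of tray_red, either way round below 0.12 rad) or (horizontal distance between coaster_3 and tray_red below 0.024 m and height (world z) of coaster_3 below 0.032 m and angle between the x axis of coaster_3 and the z axis of tray_red, either way round below 0.12 rad) or (horizontal distance between coaster_4 and tray_red below 0.024 m and height (world z) of coaster_4 below 0.032 m and angle between the x axis of coaster_4 and the z axis of tray_red, either way round below 0.12 rad))), for 0.2 s.
2. then blue has its second (((horizontal distance between coaster_1 and tray_blue below 0.024 m and height (world z) of coaster_1 below 0.032 m and angle between the x axis of coaster_1 and the z axis of tray_blue, either way round below 0.12 rad) or (horizontal distance between coaster_2 and tray_blue below 0.024 m and height (world z) of coaster_2 below 0.032 m and angle between the x axis of coaster_2 and the z axis of tray_blue, either way round below 0.12 rad) or (horizontal distance between coaster_3 and tray_blue below 0.024 m and height (world z) of coaster_3 below 0.032 m and angle between the x axis of coaster_3 and the z axis of tray_blue, either way round below 0.12 rad) or (horizontal distance between coaster_4 and tray_blue below 0.024 m and height (world z) of coaster_4 below 0.032 m and angle between the x axis of coaster_4 and the z axis of tray_blue, either way round below 0.12 rad))), for 0.2 s.
3. then yellow has its second (((horizontal distance between coaster_1 and tray_yellow below 0.024 m and height (world z) of coaster_1 below 0.032 m and angle between the x axis of coaster_1 and the z axis of tray_yellow, either way round below 0.12 rad) or (horizontal distance between coaster_2 and tray_yellow below 0.024 m and height (world z) of coaster_2 below 0.032 m and angle between the x axis of coaster_2 and the z axis of tray_yellow, either way round below 0.12 rad) or (horizontal distance between coaster_3 and tray_yellow below 0.024 m and height (world z) of coaster_3 below 0.032 m and angle between the x axis of coaster_3 and the z axis of tray_yellow, either way round below 0.12 rad) or (horizontal distance between coaster_4 and tray_yellow below 0.024 m and height (world z) of coaster_4 below 0.032 m and angle between the x axis of coaster_4 and the z axis of tray_yellow, either way round below 0.12 rad))), for 0.2 s.
4. then red has its second ((((horizontal distance between coaster_1 and tray_red below 0.024 m and height (world z) of coaster_1 below 0.032 m and angle between the x axis of coaster_1 and the z axis of tray_red, either way round below 0.12 rad) and (horizontal distance between coaster_2 and tray_red below 0.024 m and height (world z) of coaster_2 below 0.032 m and angle between the x axis of coaster_2 and the z axis of tray_red, either way round below 0.12 rad)) or ((horizontal distance between coaster_3 and tray_red below 0.024 m and height (world z) of coaster_3 below 0.032 m and angle between the x axis of coaster_3 and the z axis of tray_red, either way round below 0.12 rad) and (horizontal distance between coaster_4 and tray_red below 0.024 m and height (world z) of coaster_4 below 0.032 m and angle between the x axis of coaster_4 and the z axis of tray_red, either way round below 0.12 rad)) or (((horizontal distance between coaster_1 and tray_red below 0.024 m and height (world z) of coaster_1 below 0.032 m and angle between the x axis of coaster_1 and the z axis of tray_red, either way round below 0.12 rad) or (horizontal distance between coaster_2 and tray_red below 0.024 m and height (world z) of coaster_2 below 0.032 m and angle between the x axis of coaster_2 and the z axis of tray_red, either way round below 0.12 rad)) and ((horizontal distance between coaster_3 and tray_red below 0.024 m and height (world z) of coaster_3 below 0.032 m and angle between the x axis of coaster_3 and the z axis of tray_red, either way round below 0.12 rad) or (horizontal distance between coaster_4 and tray_red below 0.024 m and height (world z) of coaster_4 below 0.032 m and angle between the x axis of coaster_4 and the z axis of tray_red, either way round below 0.12 rad))))), for 0.2 s.
At the end, for the whole second after the job is handed in: Each of the three trays holds exactly two coasters (blue and yellow still with the one they began with), all lying flat (within 0.12 rad of the tray floor), their centres within 24 mm of the tray's centre seen from above and at most 32 mm above the counter, released and at rest (((horizontal distance between coaster_1 and tray_blue below 0.024 m and height (world z) of coaster_1 below 0.032 m and angle between the x axis of coaster_1 and the z axis of tray_blue, either way round below 0.12 rad) or (horizontal distance between coaster_1 and tray_yellow below 0.024 m and height (world z) of coaster_1 below 0.032 m and angle between the x axis of coaster_1 and the z axis of tray_yellow, either way round below 0.12 rad) or (horizontal distance between coaster_1 and tray_red below 0.024 m and height (world z) of coaster_1 below 0.032 m and angle between the x axis of coaster_1 and the z axis of tray_red, either way round below 0.12 rad)) and ((horizontal distance between coaster_2 and tray_blue below 0.024 m and height (world z) of coaster_2 below 0.032 m and angle between the x axis of coaster_2 and the z axis of tray_blue, either way round below 0.12 rad) or (horizontal distance between coaster_2 and tray_yellow below 0.024 m and height (world z) of coaster_2 below 0.032 m and angle between the x axis of coaster_2 and the z axis of tray_yellow, either way round below 0.12 rad) or (horizontal distance between coaster_2 and tray_red below 0.024 m and height (world z) of coaster_2 below 0.032 m and angle between the x axis of coaster_2 and the z axis of tray_red, either way round below 0.12 rad)) and ((horizontal distance between coaster_3 and tray_blue below 0.024 m and height (world z) of coaster_3 below 0.032 m and angle between the x axis of coaster_3 and the z axis of tray_blue, either way round below 0.12 rad) or (horizontal distance between coaster_3 and tray_yellow below 0.024 m and height (world z) of coaster_3 below 0.032 m and angle between the x axis of coaster_3 and the z axis of tray_yellow, either way round below 0.12 rad) or (horizontal distance between coaster_3 and tray_red below 0.024 m and height (world z) of coaster_3 below 0.032 m and angle between the x axis of coaster_3 and the z axis of tray_red, either way round below 0.12 rad)) and ((horizontal distance between coaster_4 and tray_blue below 0.024 m and height (world z) of coaster_4 below 0.032 m and angle between the x axis of coaster_4 and the z axis of tray_blue, either way round below 0.12 rad) or (horizontal distance between coaster_4 and tray_yellow below 0.024 m and height (world z) of coaster_4 below 0.032 m and angle between the x axis of coaster_4 and the z axis of tray_yellow, either way round below 0.12 rad) or (horizontal distance between coaster_4 and tray_red below 0.024 m and height (world z) of coaster_4 below 0.032 m and angle between the x axis of coaster_4 and the z axis of tray_red, either way round below 0.12 rad)) and ((horizontal distance between coaster_1 and tray_blue below 0.024 m and height (world z) of coaster_1 below 0.032 m and angle between the x axis of coaster_1 and the z axis of tray_blue, either way round below 0.12 rad) or (horizontal distance between coaster_2 and tray_blue below 0.024 m and height (world z) of coaster_2 below 0.032 m and angle between the x axis of coaster_2 and the z axis of tray_blue, either way round below 0.12 rad) or (horizontal distance between coaster_3 and tray_blue below 0.024 m and height (world z) of coaster_3 below 0.032 m and angle between the x axis of coaster_3 and the z axis of tray_blue, either way round below 0.12 rad) or (horizontal distance between coaster_4 and tray_blue below 0.024 m and height (world z) of coaster_4 below 0.032 m and angle between the x axis of coaster_4 and the z axis of tray_blue, either way round below 0.12 rad)) and ((horizontal distance between coaster_1 and tray_yellow below 0.024 m and height (world z) of coaster_1 below 0.032 m and angle between the x axis of coaster_1 and the z axis of tray_yellow, either way round below 0.12 rad) or (horizontal distance between coaster_2 and tray_yellow below 0.024 m and height (world z) of coaster_2 below 0.032 m and angle between the x axis of coaster_2 and the z axis of tray_yellow, either way round below 0.12 rad) or (horizontal distance between coaster_3 and tray_yellow below 0.024 m and height (world z) of coaster_3 below 0.032 m and angle between the x axis of coaster_3 and the z axis of tray_yellow, either way round below 0.12 rad) or (horizontal distance between coaster_4 and tray_yellow below 0.024 m and height (world z) of coaster_4 below 0.032 m and angle between the x axis of coaster_4 and the z axis of tray_yellow, either way round below 0.12 rad)) and (((horizontal distance between coaster_1 and tray_red below 0.024 m and height (world z) of coaster_1 below 0.032 m and angle between the x axis of coaster_1 and the z axis of tray_red, either way round below 0.12 rad) and (horizontal distance between coaster_2 and tray_red below 0.024 m and height (world z) of coaster_2 below 0.032 m and angle between the x axis of coaster_2 and the z axis of tray_red, either way round below 0.12 rad)) or ((horizontal distance between coaster_3 and tray_red below 0.024 m and height (world z) of coaster_3 below 0.032 m and angle between the x axis of coaster_3 and the z axis of tray_red, either way round below 0.12 rad) and (horizontal distance between coaster_4 and tray_red below 0.024 m and height (world z) of coaster_4 below 0.032 m and angle between the x axis of coaster_4 and the z axis of tray_red, either way round below 0.12 rad)) or (((horizontal distance between coaster_1 and tray_red below 0.024 m and height (world z) of coaster_1 below 0.032 m and angle between the x axis of coaster_1 and the z axis of tray_red, either way round below 0.12 rad) or (horizontal distance between coaster_2 and tray_red below 0.024 m and height (world z) of coaster_2 below 0.032 m and angle between the x axis of coaster_2 and the z axis of tray_red, either way round below 0.12 rad)) and ((horizontal distance between coaster_3 and tray_red below 0.024 m and height (world z) of coaster_3 below 0.032 m and angle between the x axis of coaster_3 and the z axis of tray_red, either way round below 0.12 rad) or (horizontal distance between coaster_4 and tray_red below 0.024 m and height (world z) of coaster_4 below 0.032 m and angle between the x axis of coaster_4 and the z axis of tray_red, either way round below 0.12 rad)))) and horizontal distance between dealt_blue and tray_blue below 0.024 m and height (world z) of each of dealt_blue, dealt_yellow below 0.032 m and angle between the x axis of dealt_blue and the z axis of tray_blue, either way round below 0.12 rad and horizontal distance between dealt_yellow and tray_yellow below 0.024 m and angle between the x axis of dealt_yellow and the z axis of tray_yellow, either way round below 0.12 rad and linear speed of each of coaster_1, coaster_2, coaster_3, coaster_4, dealt_blue, dealt_yellow below 0.02 m/s); the robot touches nothing.
It fails at once if a coaster let go with its centre more than 90 mm above the counter (standing on edge in a tray the centre is at 48 to 60 mm) ((height (world z) of coaster_1 above 0.09 m and contact force between coaster_1 and the fingers below 0.05 N) or (height (world z) of coaster_2 above 0.09 m and contact force between coaster_2 and the fingers below 0.05 N) or (height (world z) of coaster_3 above 0.09 m and contact force between coaster_3 and the fingers below 0.05 N) or (height (world z) of coaster_4 above 0.09 m and contact force between coaster_4 and the fingers below 0.05 N)).
It fails at once if other goods on the counter moved by more than 30 mm (distance of any of candle, spool, bowl, gift_box, tag_stand, planter from where it was at the start of the episode above 0.03 m).
It also fails if it takes over 72 s, if anything falls off the work surface, if the arm or the gripper's body presses on something with over 40 N, if the wrist force passes 120 N, or if a joint passes its speed limit or range.

### The arm

A 7-joint arm with a two-finger parallel gripper is mounted at the origin on the work surface. World frame = base frame: x ahead of the robot, y to its left, z up, the work surface at z = 0. Lengths are in mm, angles in rad, forces in N, time in s.
With the tool pointing down it reaches from about 400 to 875 mm from the base axis. Payload 6.5 kg.
Tool frame: the origin (TCP) lies at the very end of the fingers, on their centre line; the grasp point (between the pads) lies 19 mm behind it (tcp_to_grasp is the distance from the TCP to the grasp point, in mm); z points along the fingers, y is the direction in which the jaws open and shut (so a half turn about z gives the same grasp; the last joint's range is limited). The gripper opens to 88 mm and grips with 3 to 60 N. Pads are 18 mm wide; open, the fingers measure 123 mm over their backs; the gripper's body (75 mm by 187 mm) begins 45 mm behind the grasp point.
Start: joints at [-1.177, 0.536, -0.004, 1.538, 0.003, 1.067, -0.071], TCP at [288.444, 582.486, 238.716] pointing down, gripper open.
Joint ranges: [-2.7, 2.7], [-0.37, 2.16], [-1.27, 1.26], [0.24, 2.4], [-1.31, 4.45], [0.19, 1.91], [-2.76, 2.76]. Speed limits (rad/s): [2.39, 2.39, 3.14, 3.14, 3.14, 3.14, 3.14].

### API

Orientations are given as a 3x3 rotation matrix whose columns are the frame's x, y, z axes.
In Python, from cell import * gives the robot as it stands.
- The arm moves only by the tool arm_command, never from a script. Its argument "increments" is a list that holds one entry, the list of rows, each a list of 7 numbers: the turn, a rotation vector about the tool's x, y, z in rad, then the shift along the tool's x, y, z in cm, then the finger opening in cm, from 0 to 8.81. A call has 1 to 12 rows; each row shifts and turns the commanded pose from where the row before left it, along the tool's axes as they then stand; what a row does not reach is not made up. A row lasts 1/12 s, in which the tool goes at most 41.7 mm and 7.16 degrees, less where a joint would pass 70% of its speed; a pose out of reach is approached as far as the arm can. A call with a gripper value outside its range is refused whole. The fingers move at their own pace and stop on an object; "newtons" is the grip in N (left out, the last holds). Time passes only in rows, so rows that do not move let the fingers close. It gives the time, the measured TCP pose, the force and the opening at its end, in the units of the state.
- observe(): the state, without advancing time (a new reading comes with each control period).
- camera(name): name is "side" or "top" or "wrist"; returns the picture (384x512x3 uint8, blue, green, red); there is no depth.
- camera_params(name): a dict with "fx", "fy", "cx", "cy" (pixels), "rvec" (rotation vector, rad) and "tvec" (3), from world to camera coordinates, as OpenCV has them; the wrist camera has in their place "tool_from_camera" (4x4, takes a point from camera to tool coordinates, whose origin is the TCP and whose axes are the flange's). Camera axes: x right, y down, z forward; pixel columns grow to the right and rows downward; lengths in mm; the calibration is good to about 2 mm. A picture is of the moment at which its call begins: read the wrist's pose just before it. camera_params takes no time and is no camera call.
- close_job(): hands the job in, once; it reports no verdict.
Trained networks look in the newest picture that a camera, given by its name, has taken for a name from the list of things; names that differ only in an ending like _2 or _b are one class to them, and where a whole thing is asked for, a point or a joint stands for the part that bears it (a point fixed in the world has none). Each returns a list of dicts, best first, with "p" (0 to 1); they miss things now and then, are a little off and sometimes report something else, mostly with a low value. They report only what shows in the picture. A call takes as long as a camera call. They do not tell look-alikes from the thing itself.
- boxes_of(camera, name): "extent" ([left, top, width, height] in pixels, round what is visible of it).
- masks_of(camera, name): "mask" (384x512 bool, what is visible of it) and "extent" ([left, top, width, height] in pixels, round what is visible of it).
The state is a dict: "t": time; "joints": joint angles; "joint_vel": joint speeds; "tau": joint torques, N m; "ee_pos": TCP position; "eef_rot": TCP orientation; "wrist_force": force on the tool from outside, world axes, zero at the start; "torque": the same for the moment, N m; "width": opening from 0.0 (shut) to 1.0 (fully open).
Only numpy, scipy, OpenCV 4.12 (cv2) and the standard library are available. Lean on these libraries where they do the work, as an engineer would, in place of code of your own. Each camera call takes 0.05 s, during which the arm holds its last target.

## Working session

There is one attempt and no reset: what is moved stays moved. The work goes in short steps, Python scripts to look and compute and a tool call to move; the robot and the scene stay as the last step left them, time stands still between calls to the robot, and variables do not carry over. Pictures are saved under pics/ and viewed, and the job is handed in when it is done.

Besides the shell and the picture viewer there is one more tool, called after ">>>" as a command line: name --argument value ..., lists and objects as JSON in quotes. arm_command: Moves the arm, as the interface text tells. Its arguments: {"type":"object","properties":{"increments":{"type":"array","items":{"type":"array","items":{"type":"array","items":{"type":"number"}}}},"newtons":{"type":"number"}},"required":["increments"]}

```bash
mkdir -p pics; ls; python3 - <<'E'
from cell import *
import cv2
print(observe())
for n in ["top","side","wrist"]:
    im=camera(n); cv2.imwrite(f"pics/{n}0.png",im); print(n,camera_params(n))
E
```

```text
pics
{'t': 0.0, 'joints': array([-1.17717934,  0.53717893, -0.00445516,  1.53885889,  0.00260247,
        1.0672783 , -0.07118596]), 'joint_vel': array([8.77439281e-04, 6.82609850e-04, 6.90972150e-05, 6.52425032e-04,
       8.09186902e-04, 4.01948539e-04, 1.32766731e-04]), 'tau': array([-7.79682955e-05, -5.70969558e+01,  9.90988724e-01, -2.51594818e+01,
       -5.61985548e-02,  1.80187484e-02,  1.51185291e-04]), 'ee_pos': array([288.19654521, 581.93929519, 237.83619111]), 'eef_rot': array([[-8.96178743e-01,  4.43692726e-01, -6.52961963e-04],
       [ 4.43693190e-01,  8.96177342e-01, -1.58870923e-03],
       [-1.19729014e-04, -1.71348222e-03, -9.99998525e-01]]), 'wrist_force': array([0.2074782 , 0.0014473 , 0.39832213]), 'torque': array([-0.00015872, -0.06483313,  0.00786598]), 'width': 1.0025146415377988}
top {'fx': 377.02416511916505, 'fy': 377.02416511916505, 'cx': 252.94581175744892, 'cy': 186.56383074561222, 'rvec': array([ 2.14518414, -2.12128697,  0.20833959]), 'tvec': array([1.89792951e-02, 5.80705537e+02, 9.10822767e+02])}
side {'fx': 455.50896167808, 'fy': 455.50896167808, 'cx': 262.3584904993629, 'cy': 187.2199442833873, 'rvec': array([ 2.24442339, -0.7902869 ,  0.32761704]), 'tvec': array([-424.20188172,  271.20906204,  841.34279556])}
wrist {'fx': 322.18395399219304, 'fy': 322.18395399219304, 'cx': 257.0703245111693, 'cy': 187.5173047194969, 'tool_from_camera': array([[ 7.50718871e-04, -9.52386706e-01, -3.04891781e-01,
         7.92820279e+01],
       [ 9.99999331e-01,  9.83142833e-04, -6.08785827e-04,
         1.49489450e+00],
       [ 8.79551699e-04, -3.04891121e-01,  9.52386807e-01,
        -1.44223599e+02],
       [ 0.00000000e+00,  0.00000000e+00,  0.00000000e+00,
         1.00000000e+00]])}
```

View pics/top0.png

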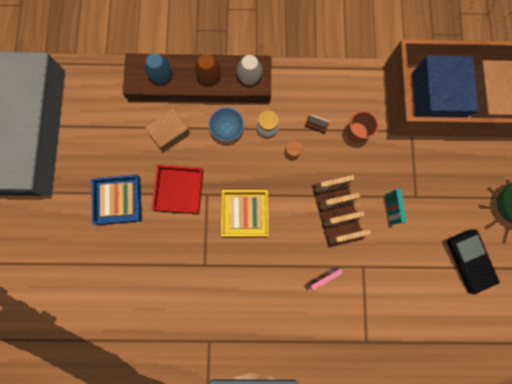

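View pics/side0.png

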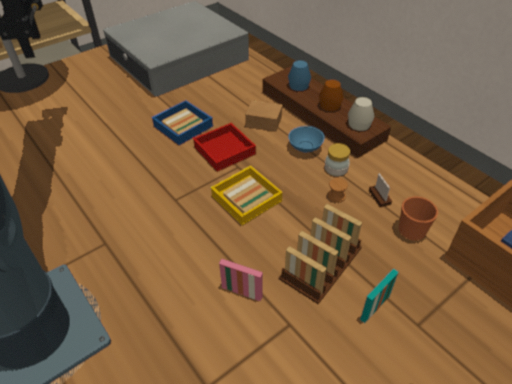

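View pics/wrist0.png

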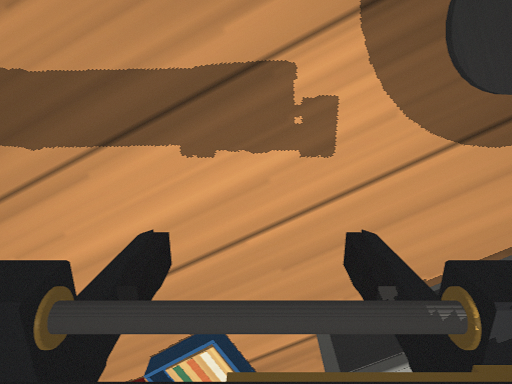

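The top view shows the blue tray at (116,200), red at (178,190) and yellow at (245,214). The rack with 4 coasters is at (340,210). The look-alikes are the pink plate at (325,279) and the turquoise plate at (396,207), both outside the rack.

```bash
cat > h.py <<'E'
from cell import *
import numpy as np, cv2
from scipy.optimize import minimize
def proj(P,cp):
    p,_=cv2.projectPoints(np.asarray(P,float).reshape(-1,1,3),cp['rvec'],cp['tvec'],np.array([[cp['fx'],0,cp['cx']],[0,cp['fy'],cp['cy']],[0,0,1]]),None); return p.reshape(-1,2)
def box(cx,cy,lx,ly,z0,z1,pose):
    x,y,a=pose; c,s=np.cos(a),np.sin(a)
    return [[x+c*(cx+i*lx/2)-s*(cy+j*ly/2), y+s*(cx+i*lx/2)+c*(cy+j*ly/2), z] for i in(-1,1) for j in(-1,1) for z in(z0,z1)]
def ground(u,v,cp,z=0):
    R=cv2.Rodrigues(cp['rvec'])[0]; d=R.T@np.array([(u-cp['cx'])/cp['fx'],(v-cp['cy'])/cp['fy'],1]); o=-R.T@cp['tvec']
    return o+d*(z-o[2])/d[2]
def sil(boxes,pose,cp,S=4):
    m=np.zeros((384*S,512*S),np.uint8)
    for b in boxes:
        p=proj(box(*b,pose),cp); h=cv2.convexHull(((p+0.5)*S*16).astype(np.int32)); cv2.fillConvexPoly(m,h,1,shift=4)
    return cv2.resize(m.astype(np.float32),(512,384),interpolation=cv2.INTER_AREA)
def fit(boxes,masks,cps,p0):
    def cost(q):
        t=0
        for m,cp in zip(masks,cps):
            s=sil(boxes,(q[0],q[1],q[2]/100),cp); t+=np.abs(s-m).sum()/m.sum()
        return t/len(masks)
    x0=np.array([p0[0],p0[1],p0[2]*100])
    r=minimize(cost,x0,method='Nelder-Mead',options=dict(initial_simplex=[x0,x0+[12,0,0],x0+[0,12,0],x0+[0,0,15]],xatol=.05,fatol=1e-5))
    return r.x[0],r.x[1],r.x[2]/100,r.fun
TRAY=[(0,0,120,120,0,32)]
RACK=[(0,0,172,96,0,8)]+[(x,0,12,84,8,92) for x in(-69,-23,23,69)]
E
python3 - <<'E'
from h import *
np.set_printoptions(precision=1,suppress=True)
for c in("top","side"):
    camera(c)
    for n in("tray_blue","tray_red","tray_yellow","rack","coaster_1","candle","spool","bowl","gift_box","tag_stand","planter"):
        r=masks_of(c,n)
        print(c,n,[(round(float(q['p']),2),[int(v) for v in q['extent']],int(q['mask'].sum())) for q in r][:8])
        np.savez(f"m_{c}_{n}.npz",*[q['mask'] for q in r])
E
```

```text
top tray_blue [(0.78, [91, 172, 52, 55], 1243)]
top tray_red [(0.62, [151, 167, 52, 43], 2163)]
top tray_yellow [(0.75, [228, 194, 33, 33], 1004), (0.67, [223, 188, 42, 50], 1094), (0.49, [311, 174, 42, 16], 331), (0.4, [281, 141, 22, 21], 268)]
top rack [(0.77, [314, 187, 45, 58], 1370), (0.19, [100, 183, 36, 29], 1030)]
top coaster_1 [(0.83, [384, 193, 20, 34], 550), (0.82, [318, 191, 40, 17], 290), (0.78, [322, 214, 37, 12], 230), (0.78, [311, 172, 40, 17], 292), (0.74, [304, 265, 37, 25], 355), (0.57, [333, 232, 35, 9], 160)]
top candle [(0.81, [253, 110, 22, 25], 422)]
top spool [(0.79, [284, 139, 19, 19], 274)]
top bowl [(0.57, [209, 105, 32, 34], 911)]
top gift_box [(0.76, [141, 110, 49, 40], 1062)]
top tag_stand [(0.51, [301, 114, 22, 15], 278)]
top planter [(0.46, [253, 110, 24, 25], 498), (0.23, [221, 187, 47, 53], 942)]
side tray_blue [(0.81, [152, 102, 62, 43], 1124)]
side tray_red [(0.57, [191, 124, 62, 48], 1904)]
side tray_yellow [(0.95, [212, 164, 70, 61], 1514)]
side rack [(0.97, [280, 241, 81, 61], 1183)]
side coaster_1 [(0.95, [323, 206, 38, 35], 743), (0.94, [283, 244, 41, 45], 978), (0.8, [310, 220, 38, 36], 790), (0.66, [295, 230, 43, 42], 885), (0.63, [217, 255, 46, 47], 1231), (0.59, [361, 268, 34, 53], 823)]
side candle [(0.64, [325, 144, 24, 35], 694)]
side spool [(0.73, [328, 177, 16, 21], 310)]
side bowl [(0.77, [289, 125, 34, 23], 749), (0.33, [196, 125, 60, 46], 1888)]
side gift_box [(0.6, [244, 102, 35, 24], 875), (0.17, [284, 242, 44, 48], 1012)]
side tag_stand [(0.6, [368, 173, 21, 36], 454), (0.5, [295, 231, 42, 43], 873)]
side planter [(0.6, [401, 197, 34, 43], 1322)]
```

```bash
python3 - <<'E'
import cv2
im=cv2.imread("pics/top0.png")[150:300,290:430]; cv2.imwrite("pics/c1.png",cv2.resize(im,None,fx=4,fy=4,interpolation=cv2.INTER_CUBIC))
im=cv2.imread("pics/side0.png")[190:330,210:410]; cv2.imwrite("pics/c2.png",cv2.resize(im,None,fx=4,fy=4,interpolation=cv2.INTER_CUBIC))
E
```

```text
(no output)
```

View pics/c1.png

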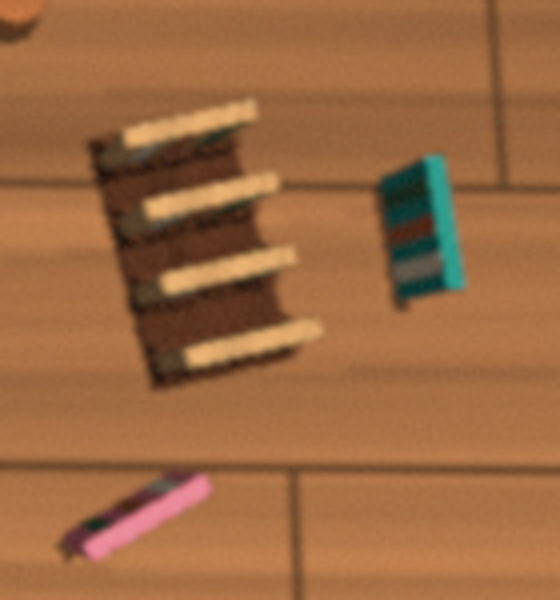

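View pics/c2.png

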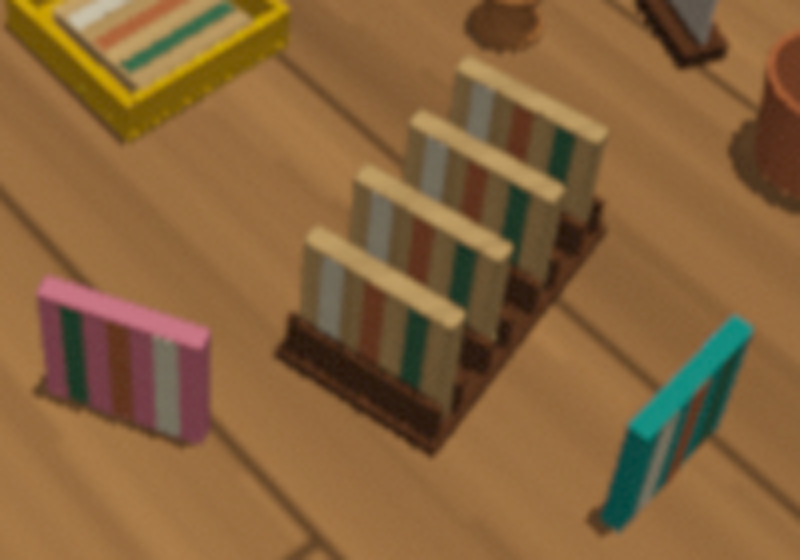

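The crops show four natural-wood coasters in the rack, in the top view at about (338,181), (343,199), (347,217) and (353,236). Those are the ones meant. The pink and turquoise plates standing outside it are the look-alikes. Next I fit the poses.

```bash
cat > fitall.py <<'E'
from h import *
np.set_printoptions(precision=3,suppress=True)
cps={c:camera_params(c) for c in("top","side")}
ims={c:cv2.imread(f"pics/{c}0.png") for c in cps}
hs={c:cv2.cvtColor(ims[c],cv2.COLOR_BGR2HSV).astype(int) for c in cps}
def colmask(c,n):
    h,s,v=[hs[c][...,i] for i in range(3)]
    if n=='tray_blue': m=(h>95)&(h<130)&(s>130)
    if n=='tray_red': m=((h<4)|(h>175))&(s>190)
    if n=='tray_yellow': m=(h>20)&(h<32)&(s>170)
    ex=dict(top=dict(tray_blue=(80,165,65,70),tray_red=(145,158,68,65),tray_yellow=(212,180,66,65)),side=dict(tray_blue=(145,95,75,55),tray_red=(185,118,77,60),tray_yellow=(205,158,85,70)))[c][n]
    k=np.zeros(m.shape,bool); x,y,w,hh=ex; k[y:y+hh,x:x+w]=1
    m=(m&k).astype(np.uint8)
    cs,_=cv2.findContours(m,cv2.RETR_EXTERNAL,cv2.CHAIN_APPROX_NONE)
    cc=max(cs,key=cv2.contourArea); o=np.zeros_like(m); cv2.fillPoly(o,[cv2.convexHull(cc)],1)
    return o.astype(np.float32)
vis={c:ims[c].copy() for c in cps}
if __name__=="__main__":
    for n in('tray_blue','tray_red','tray_yellow'):
        ms=[colmask(c,n) for c in cps]
        M=cv2.moments(ms[0]); g=ground(M['m10']/M['m00'],M['m01']/M['m00'],cps['top'],16)
        for sel in([0],[1],[0,1]):
            print(n,sel,np.array(fit(TRAY,[ms[i] for i in sel],[list(cps.values())[i] for i in sel],(g[0],g[1],0.05))))
    h,s,v=[hs['top'][...,i] for i in range(3)]
    m=((h>8)&(h<25)&(v>185)&(s<150)); k=np.zeros(m.shape,bool); k[165:250,305:375]=1; m=(m&k)
    print('light',m.sum())
    TOPS=[(x,0,12,84,91.9,92) for x in(-69,-23,23,69)]
    M=cv2.moments(m.astype(np.uint8)); g=ground(M['m10']/M['m00'],M['m01']/M['m00'],cps['top'],92)
    print('tops',np.array(fit(TOPS,[m.astype(np.float32)],[cps['top']],(g[0],g[1],0.2))), g)
    print('tops',np.array(fit(TOPS,[m.astype(np.float32)],[cps['top']],(g[0],g[1],-0.2))), g)
    # union fits
    U=[]
    for c in cps:
        u=np.zeros((384,512),bool)
        z=np.load(f"m_{c}_coaster_1.npz")
        for kx in z:
            mm=z[kx]; ys,xs=np.nonzero(mm); 
            if (c=='top' and 305<xs.mean()<370 and ys.mean()<250) or (c=='side' and 270<xs.mean()<362 and ys.mean()<290 ): u|=mm
        print(c,u.sum()); U.append(u.astype(np.float32))
    C=[(x,0,12,84,33,92) for x in(-69,-23,23,69)]
    C2=[(x,0,12,84,14,92) for x in(-69,-23,23,69)]
    print('side',np.array(fit(C2,[U[1]],[cps['side']],(g[0],g[1],0.2))))
E
python3 fitall.py
```

```text
tray_blue [0] [548.374 364.402   0.062   0.105]
tray_blue [1] [550.938 367.673   0.082   0.11 ]
tray_blue [0, 1] [548.825 364.504   0.062   0.11 ]
tray_red [0] [578.835 204.93   -0.056   0.062]
tray_red [1] [580.122 207.467  -0.102   0.085]
tray_red [0, 1] [578.596 205.574  -0.077   0.077]
tray_yellow [0] [516.813  28.542   0.004   0.011]
tray_yellow [1] [518.251  29.651   0.005   0.022]
tray_yellow [0, 1] [517.284  28.792   0.003   0.022]
light 593
tops [ 524.996 -217.334    0.248    0.262] [ 523.831 -217.076   92.   ]
tops [ 525.227 -217.89     0.241    0.263] [ 523.831 -217.076   92.   ]
top 972
side 3395
side [ 530.234 -213.841    0.243    0.146]
```

```bash
cat > plan.py <<'E'
from h import *
from scipy.spatial.transform import Rotation as Ro
import sys,json,os
def Rt(az,tilt=0):
    """tool y azimuth az, z down, tilted about tool x"""
    y=np.array([np.cos(az),np.sin(az),0]); z=np.array([0,0,-1.]); x=np.cross(y,z)
    return np.stack([x,y,z],1)@Ro.from_rotvec([tilt,0,0]).as_matrix()
def rows(p0,R0,p1,R1,n,w,rel=None):
    """straight line + slerp; shift taken in axes before the turn"""
    w0=Ro.from_matrix(R0); rv=(w0.inv()*Ro.from_matrix(R1)).as_rotvec()
    out=[]; R=R0
    for i in range(n):
        out.append([round(v,3) for v in rv/n]+[round(v,2) for v in (R.T@(np.asarray(p1)-p0)/n/10)]+[w])
        R=R@Ro.from_rotvec(rv/n).as_matrix()
    return out
def go(p1,az,tilt,n,w,p0=None,R0=None):
    s=observe()
    if p0 is None: p0=s['ee_pos'];R0=s['eef_rot']
    r=rows(p0,R0,np.array(p1,float),Rt(az,tilt),n,w)
    for q in r: print([float(v) for v in q])
    return np.array(p1,float),Rt(az,tilt)
E
python3 - <<'E'
from plan import *
cp={c:camera_params(c) for c in("top","side")}
T={'tray_blue':(548.8,364.5,.062),'tray_red':(578.6,205.5,-.07),'tray_yellow':(517.3,28.8,.004)}
K=(526,-217,.245)
for c in cp:
    im=cv2.resize(cv2.imread(f"pics/{c}0.png"),None,fx=2,fy=2,interpolation=cv2.INTER_CUBIC)
    def dr(b,pose,col):
        p=(proj(box(*b,pose),cp[c])+.5)*2
        for i,j in[(0,2),(2,6),(6,4),(4,0),(1,3),(3,7),(7,5),(5,1)]: cv2.line(im,tuple(int(v) for v in p[i]),tuple(int(v) for v in p[j]),col,1)
    for t in T: dr(TRAY[0],T[t],(0,255,0))
    for b in RACK: dr(b,K,(255,255,0))
    a=im[280:520,160:780] if c=='top' else im[180:620,280:760]
    cv2.imwrite(f"pics/ov_{c}.png",cv2.resize(a,None,fx=1.25,fy=1.25))
cpT=cp['top']
for n,uv,z in[('gift',(167,130),45),('bowl',(226,125),36),('candle',(267,122),62),('spool',(293,149),42),('tag',(317,123),50),('planter',(361,126),70),('pink',(325,278),84),('turq',(396,207),84)]: print(n,ground(*uv,cpT,z/2).round())
go((570,160,240),0.245,0,12,5.0)
print(); 
E
```

```text
gift [739. 240.  22.]
bowl [757.  81.  18.]
candle [762. -30.  31.]
spool [ 691. -101.   21.]
tag [ 764. -166.   25.]
planter [ 753. -283.   35.]
pink [ 354. -175.   42.]
turq [ 534. -362.   42.]
[0.0, 0.0, 0.072, -3.67, -2.11, -0.01, 5.0]
[0.0, 0.0, 0.072, -3.81, -1.84, -0.01, 5.0]
[0.0, 0.0, 0.072, -3.93, -1.56, -0.01, 5.0]
[0.0, 0.0, 0.072, -4.03, -1.28, -0.01, 5.0]
[0.0, 0.0, 0.072, -4.12, -0.98, -0.01, 5.0]
[0.0, 0.0, 0.072, -4.18, -0.68, -0.01, 5.0]
[0.0, 0.0, 0.072, -4.21, -0.38, -0.01, 5.0]
[0.0, 0.0, 0.072, -4.23, -0.08, -0.01, 5.0]
[0.0, 0.0, 0.072, -4.22, 0.23, -0.01, 5.0]
[0.0, 0.0, 0.072, -4.2, 0.53, -0.01, 5.0]
[0.0, 0.0, 0.072, -4.15, 0.83, -0.01, 5.0]
[0.0, 0.0, 0.072, -4.08, 1.13, -0.01, 5.0]
```

View pics/ov_top.png

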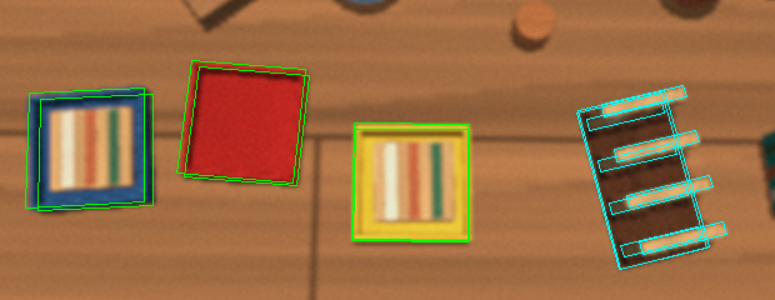

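View pics/ov_side.png

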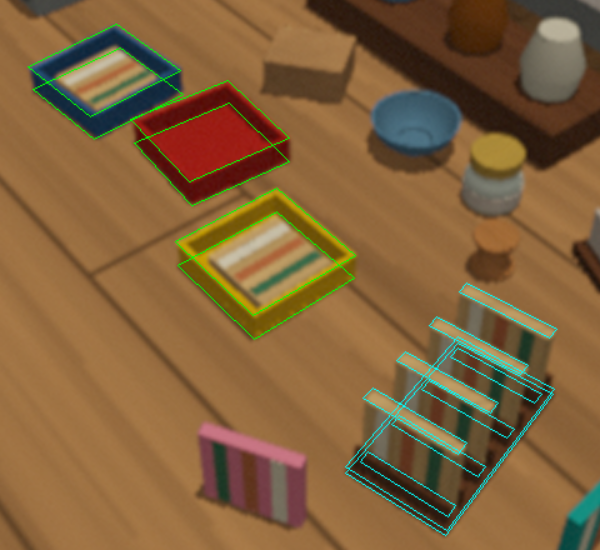

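The overlays fit within 2–3 mm. I'm moving over the rack now.

```bash
python3 - <<'E'
from plan import *
p,R=go((560,230,238),0.245,0,12,5.0)
print()
go((526,-217,230),0.245,0,12,2.6,p,R)
E
```

```text
[0.0, 0.0, 0.072, -3.33, -1.63, 0.01, 5.0]
[0.0, 0.0, 0.072, -3.44, -1.38, 0.01, 5.0]
[0.0, 0.0, 0.072, -3.53, -1.13, 0.01, 5.0]
[0.0, 0.0, 0.072, -3.6, -0.87, 0.01, 5.0]
[0.0, 0.0, 0.072, -3.66, -0.61, 0.01, 5.0]
[0.0, 0.0, 0.072, -3.69, -0.35, 0.01, 5.0]
[0.0, 0.0, 0.072, -3.71, -0.08, 0.01, 5.0]
[0.0, 0.0, 0.072, -3.7, 0.19, 0.01, 5.0]
[0.0, 0.0, 0.072, -3.68, 0.45, 0.01, 5.0]
[0.0, 0.0, 0.072, -3.64, 0.72, 0.01, 5.0]
[0.0, 0.0, 0.072, -3.58, 0.98, 0.01, 5.0]
[0.0, 0.0, 0.072, -3.5, 1.23, 0.01, 5.0]

[0.0, 0.0, 0.0, -3.55, -1.18, 0.07, 2.6]
[0.0, 0.0, 0.0, -3.55, -1.18, 0.07, 2.6]
[0.0, 0.0, 0.0, -3.55, -1.18, 0.07, 2.6]
[0.0, 0.0, 0.0, -3.55, -1.18, 0.07, 2.6]
[0.0, 0.0, 0.0, -3.55, -1.18, 0.07, 2.6]
[0.0, 0.0, 0.0, -3.55, -1.18, 0.07, 2.6]
[0.0, 0.0, 0.0, -3.55, -1.18, 0.07, 2.6]
[0.0, 0.0, 0.0, -3.55, -1.18, 0.07, 2.6]
[0.0, 0.0, 0.0, -3.55, -1.18, 0.07, 2.6]
[0.0, 0.0, 0.0, -3.55, -1.18, 0.07, 2.6]
[0.0, 0.0, 0.0, -3.55, -1.18, 0.07, 2.6]
[0.0, 0.0, 0.0, -3.55, -1.18, 0.07, 2.6]
```

>>> arm_command --increments '[[[0, 0, 0.072, -3.33, -1.63, 0, 5], [0, 0, 0.072, -3.44, -1.38, 0, 5], [0, 0, 0.072, -3.53, -1.13, 0, 5], [0, 0, 0.072, -3.6, -0.87, 0, 5], [0, 0, 0.072, -3.66, -0.61, 0, 5], [0, 0, 0.072, -3.69, -0.35, 0, 5], [0, 0, 0.072, -3.71, -0.08, 0, 5], [0, 0, 0.072, -3.7, 0.19, 0, 5], [0, 0, 0.072, -3.68, 0.45, 0, 5], [0, 0, 0.072, -3.64, 0.72, 0, 5], [0, 0, 0.072, -3.58, 0.98, 0, 5], [0, 0, 0.072, -3.5, 1.23, 0, 5]]]'

```text
t: 2.35
ee_pos: [561.3, 228.8, 239.0]
eef_rot: [[-0.241, 0.97, 0.0], [0.97, 0.241, 0.0], [0.0, 0.001, -1.0]]
wrist_force: [0.2, 0.4, -0.1]
width: 0.572
```

>>> arm_command --increments '[[[0, 0, 0, -3.55, -1.18, 0.07, 2.6], [0, 0, 0, -3.55, -1.18, 0.07, 2.6], [0, 0, 0, -3.55, -1.18, 0.07, 2.6], [0, 0, 0, -3.55, -1.18, 0.07, 2.6], [0, 0, 0, -3.55, -1.18, 0.07, 2.6], [0, 0, 0, -3.55, -1.18, 0.07, 2.6], [0, 0, 0, -3.55, -1.18, 0.07, 2.6], [0, 0, 0, -3.55, -1.18, 0.07, 2.6], [0, 0, 0, -3.55, -1.18, 0.07, 2.6], [0, 0, 0, -3.55, -1.18, 0.07, 2.6], [0, 0, 0, -3.55, -1.18, 0.07, 2.6], [0, 0, 0, -3.55, -1.18, 0.07, 2.6]]]'

```text
t: 3.35
ee_pos: [527.0, -219.1, 230.5]
eef_rot: [[-0.245, 0.97, 0.001], [0.97, 0.245, 0.0], [-0.0, 0.001, -1.0]]
wrist_force: [1.6, -0.3, -0.1]
width: 0.292
```

```bash
python3 - <<'E'
from plan import *
s=observe(); print(s['t'],s['ee_pos'],s['joints'].round(2),Ro.from_matrix(Rt(.245).T@s['eef_rot']).as_rotvec().round(3),s['width'])
im=camera('wrist'); s2=observe();print(s2['ee_pos']); cv2.imwrite('pics/w1.png',im)
np.savez('w1.npz',p=s['ee_pos'],R=s['eef_rot'])
E
```

```text
3.35 [ 526.9504904  -219.10006953  230.54935144] [ 0.01  0.43  0.41  1.78 -0.2   0.97  0.74] [-0.001 -0.    -0.002] 0.29205028719386644
[ 524.72612759 -228.62050965  231.03230356]
```

View pics/w1.png

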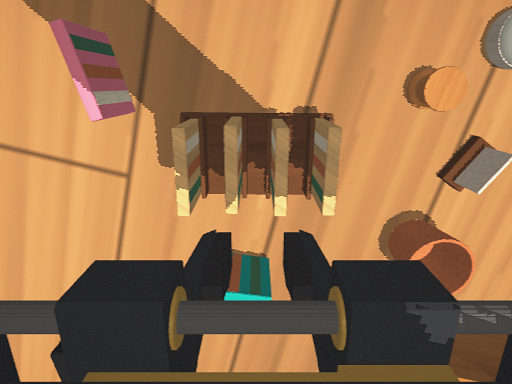

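The wrist view shows the four coasters in the rack at columns 185–330, rows 120–215, with pink at upper left and turquoise at the bottom. The arm was still settling, so I'll retake and fit.

```bash
cat >> plan.py <<'E'
def wcam(p,R):
    cp=camera_params('wrist'); T=np.eye(4);T[:3,:3]=R;T[:3,3]=p; C=np.linalg.inv(T@cp['tool_from_camera'])
    d={k:cp[k] for k in('fx','fy','cx','cy')}; d['rvec']=cv2.Rodrigues(C[:3,:3])[0].ravel(); d['tvec']=C[:3,3]; return d
def draw(im,b,pose,cp,col,S=1):
    p=(proj(box(*b,pose),cp)+.5)*S
    for i,j in[(0,2),(2,6),(6,4),(4,0),(1,3),(3,7),(7,5),(5,1)]: cv2.line(im,tuple(int(v) for v in p[i]),tuple(int(v) for v in p[j]),col,1)
E
python3 - <<'E'
from plan import *
s=observe(); print(s['ee_pos'],s['joint_vel'].round(3))
im=camera('wrist'); cv2.imwrite('pics/w2.png',im); s2=observe();print(s2['ee_pos'],s2['wrist_force'])
p,R=s['ee_pos'],s['eef_rot']
np.savez('w2.npz',p=p,R=R); cp=wcam(p,R)
r=masks_of('wrist','coaster_1')
for q in r: print(round(float(q['p']),2),q['extent'],q['mask'].sum())
u=np.zeros((384,512),bool)
for q in r:
    e=q['extent']
    if 160<e[0]<340 and 100<e[1]<180: u|=q['mask']
C2=[(x,0,12,84,14,92) for x in(-69,-23,23,69)]
f=fit(C2,[u.astype(np.float32)],[cp],(527,-216,.245)); print(np.array(f))
# bright top edges
h=cv2.cvtColor(im,cv2.COLOR_BGR2HSV).astype(int)
for b in RACK: draw(im,b,f[:3],cp,(255,255,0)); draw(im,b,(527,-216,.245),cp,(0,255,0))
cv2.imwrite('pics/w2o.png',cv2.resize(im[90:240,150:370],None,fx=3.5,fy=3.5,interpolation=cv2.INTER_CUBIC))
E
```

```text
[ 524.72612759 -228.62050965  231.03230356] [-0.051 -0.034  0.018  0.046  0.034 -0.002 -0.158]
[ 525.23948688 -225.2014036   230.88199137] [-0.02233834 -0.11730137 -0.06728272]
0.95 [275.2, 105.8, 21.5, 99.3] 1622
0.92 [314.3, 108.6, 35.2, 98.2] 2260
0.91 [229.3, 247.6, 47.4, 52.5] 2061
0.9 [230.2, 109.4, 18.9, 93.4] 1561
0.85 [51.3, 9.9, 87.7, 102.3] 4732
[ 5.25906315e+02 -2.15231467e+02  2.34979328e-01  5.81710458e-01]
```

View pics/w2o.png

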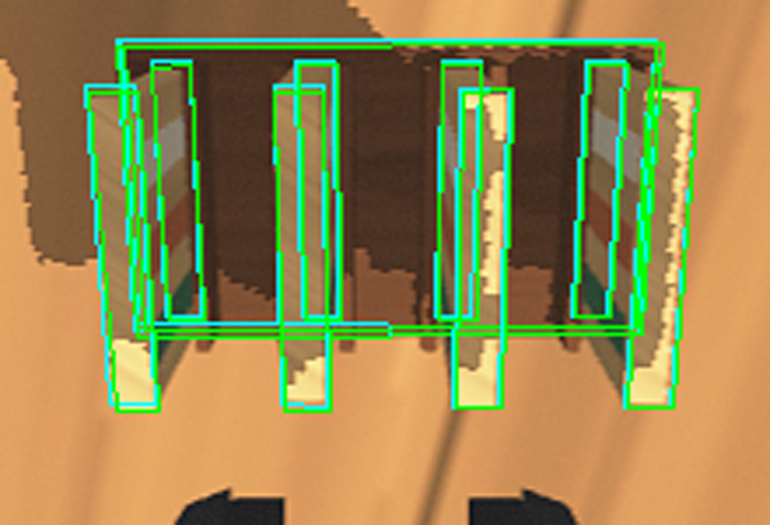

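Green overlay (527, −216, 0.245 rad) matches the four coasters in the wrist view. Going above the +69 slot, then down.

>>> arm_command --increments '[[[0, 0, 0, 0, 0.5, 0.7, 2.6], [0, 0, 0, 0, 1.0, 1.4, 2.6], [0, 0, 0, 0, 1.2, 1.8, 2.6], [0, 0, 0, 0, 1.2, 1.8, 2.6], [0, 0, 0, 0, 1.2, 1.8, 2.6], [0, 0, 0, 0, 1.0, 1.4, 2.6], [0, 0, 0, 0, 0.6, 0.8, 2.6], [0, 0, 0, 0, 0.2, 0.3, 2.6], [0, 0, 0, 0, 0, 0, 2.6], [0, 0, 0, 0, 0, 0, 2.6]]]' --newtons 30

```text
t: 4.33
ee_pos: [594.2, -200.3, 130.8]
eef_rot: [[-0.245, 0.97, 0.0], [0.97, 0.245, -0.0], [-0.0, 0.0, -1.0]]
wrist_force: [-0.0, 0.3, 0.5]
width: 0.292
```

```bash
cat >> plan.py <<'E'
K=(527,-216,.245)
def slot(x): return np.array([K[0]+x*np.cos(K[2]),K[1]+x*np.sin(K[2])])
def st(tp=None,az=0,tilt=0):
    s=observe(); print('t',round(s['t'],2),s['ee_pos'].round(1),'w',round(s['width']*88,1),'F',s['wrist_force'].round(1),'j',s['joints'].round(2))
    print(' rot dev',Ro.from_matrix(Rt(az,tilt).T@s['eef_rot']).as_rotvec().round(3))
    if tp is not None: print(' to go, tool axes cm',(s['eef_rot'].T@(np.array(tp)-s['ee_pos'])/10).round(2))
    return s
E
python3 - <<'E'
from plan import *
print(slot(69)); st([*slot(69),62],.245)
E
```

```text
[ 593.93947542 -199.26361359]
t 4.33 [ 594.2 -200.3  130.8] w 25.7 F [-0.   0.3  0.5] j [ 0.01  0.65  0.35  1.7  -0.28  0.84  0.73]
 rot dev [-0.    -0.    -0.003]
 to go, tool axes cm [ 0.11 -0.    6.88]
```

>>> arm_command --increments '[[[0, 0, 0, 0.1, 0, 0.8, 2.6], [0, 0, 0, 0, 0, 1.4, 2.6], [0, 0, 0, 0, 0, 1.6, 2.6], [0, 0, 0, 0, 0, 1.5, 2.6], [0, 0, 0, 0, 0, 1.0, 2.6], [0, 0, 0, 0, 0, 0.6, 2.6], [0, 0, 0, 0, 0, 0, 2.6], [0, 0, 0, 0, 0, 0, 0.6], [0, 0, 0, 0, 0, 0, 0.6], [0, 0, 0, 0, 0, 0, 0.6], [0, 0, 0, 0, 0, 0, 0.6], [0, 0, 0, 0, 0, 0, 0.6]]]' --newtons 30

```text
t: 5.33
ee_pos: [594.1, -199.9, 62.0]
eef_rot: [[-0.244, 0.97, 0.001], [0.97, 0.244, -0.0], [-0.001, 0.001, -1.0]]
wrist_force: [-2.0, -0.2, 3.5]
width: 0.138
```

```bash
python3 - <<'E'
from plan import *
st([*slot(69),62],.245)
E
```

```text
t 5.33 [ 594.1 -199.9   62. ] w 12.1 F [-2.  -0.2  3.5] j [ 0.03  0.74  0.31  1.72 -0.32  0.72  0.76]
 rot dev [-0.001 -0.001 -0.002]
 to go, tool axes cm [ 0.07 -0.   -0.  ]
```

```bash
cat >> plan.py <<'E'
def seq(p0,R0,p1,R1,n,w):
    """smooth profile, prints rows of the move in tool axes"""
    k=np.sin(np.pi*(np.arange(n)+.75)/(n+.5)); k=np.clip(k,0,.8); k/=k.sum()
    rv=(Ro.from_matrix(R0).inv()*Ro.from_matrix(R1)).as_rotvec(); R=np.array(R0); d=np.asarray(p1,float)-p0; o=[]
    for f in k:
        o.append([round(float(v),3) for v in rv*f]+[round(float(v),2) for v in R.T@d*f/10]+[w]); R=R@Ro.from_rotvec(rv*f).as_matrix()
    print('max mm',np.linalg.norm(d)*k.max(),'deg',np.degrees(np.linalg.norm(rv)*k.max())); 
    for i in range(0,n,12): print(str(o[i:i+12]))
TR={'blue':(548.8,364.5,.062),'red':(578.6,205.5,-.07),'yellow':(517.3,28.8,.004)}
TH=0.52
def place(n,floor,th=TH,c=-38,clear=1,grip=54):
    x,y,a=TR[n]; d=np.array([np.cos(a),np.sin(a)])
    off=c+grip*np.sin(th)-6*np.cos(th); z=floor+clear+grip*np.cos(th)+6*np.sin(th)
    return np.array([x+d[0]*off,y+d[1]*off,z]),Rt(a,th)
E
python3 - <<'E'
from plan import *
s=observe(); p=s['ee_pos'];R=Rt(.245)
p1=p+[0,0,128]; seq(p,R,p1,R,10,.6)
P,RR=place('red',6); print(P); seq(p1,R,P+[0,0,75],RR,16,.6)
seq(P+[0,0,75],RR,P,RR,7,.6)
E
```

```text
max mm 16.75626903834393 deg 0.0
[[0.0, 0.0, 0.0, 0.0, 0.0, -0.47, 0.6], [0.0, 0.0, 0.0, 0.0, 0.0, -1.05, 0.6], [0.0, 0.0, 0.0, 0.0, 0.0, -1.54, 0.6], [0.0, 0.0, 0.0, 0.0, 0.0, -1.68, 0.6], [0.0, 0.0, 0.0, 0.0, 0.0, -1.68, 0.6], [0.0, 0.0, 0.0, 0.0, 0.0, -1.68, 0.6], [0.0, 0.0, 0.0, 0.0, 0.0, -1.68, 0.6], [0.0, 0.0, 0.0, 0.0, 0.0, -1.54, 0.6], [0.0, 0.0, 0.0, 0.0, 0.0, -1.05, 0.6], [0.0, 0.0, 0.0, 0.0, 0.0, -0.47, 0.6]]
[562.26471569 206.64534124  56.84351653]
max mm 34.25619468374993 deg 2.887791013315256
[[0.008, 0.001, 0.005, 0.59, 0.1, 0.09, 0.6], [0.018, 0.003, 0.01, 1.37, 0.23, 0.2, 0.6], [0.027, 0.004, 0.016, 2.09, 0.33, 0.3, 0.6], [0.035, 0.006, 0.021, 2.75, 0.4, 0.4, 0.6], [0.042, 0.007, 0.025, 3.3, 0.42, 0.48, 0.6], [0.043, 0.007, 0.026, 3.37, 0.37, 0.49, 0.6], [0.043, 0.007, 0.026, 3.38, 0.3, 0.5, 0.6], [0.043, 0.007, 0.026, 3.38, 0.24, 0.51, 0.6], [0.043, 0.007, 0.026, 3.38, 0.17, 0.53, 0.6], [0.043, 0.007, 0.026, 3.38, 0.11, 0.54, 0.6], [0.043, 0.007, 0.026, 3.38, 0.05, 0.56, 0.6], [0.042, 0.007, 0.025, 3.32, -0.02, 0.58, 0.6]]
[[0.035, 0.006, 0.021, 2.76, -0.06, 0.5, 0.6], [0.027, 0.004, 0.016, 2.1, -0.08, 0.4, 0.6], [0.018, 0.003, 0.01, 1.37, -0.07, 0.27, 0.6], [0.008, 0.001, 0.005, 0.6, -0.03, 0.12, 0.6]]
max mm 13.77317129008758 deg 0.0
[[0.0, 0.0, 0.0, 0.0, 0.26, 0.46, 0.6], [0.0, 0.0, 0.0, 0.0, 0.57, 1.0, 0.6], [0.0, 0.0, 0.0, 0.0, 0.68, 1.2, 0.6], [0.0, 0.0, 0.0, 0.0, 0.68, 1.2, 0.6], [0.0, 0.0, 0.0, 0.0, 0.68, 1.2, 0.6], [0.0, 0.0, 0.0, 0.0, 0.57, 1.0, 0.6], [0.0, 0.0, 0.0, 0.0, 0.26, 0.46, 0.6]]
```

>>> arm_command --increments '[[[0, 0, 0, 0, 0, -0.5, 0.6], [0, 0, 0, 0, 0, -1.05, 0.6], [0, 0, 0, 0, 0, -1.5, 0.6], [0, 0, 0, 0, 0, -1.7, 0.6], [0, 0, 0, 0, 0, -1.7, 0.6], [0, 0, 0, 0, 0, -1.7, 0.6], [0, 0, 0, 0, 0, -1.7, 0.6], [0, 0, 0, 0, 0, -1.5, 0.6], [0, 0, 0, 0, 0, -1.0, 0.6], [0, 0, 0, 0, 0, -0.5, 0.6]]]'

```text
t: 6.17
ee_pos: [594.7, -199.8, 192.0]
eef_rot: [[-0.245, 0.97, 0.003], [0.97, 0.245, -0.001], [-0.001, 0.003, -1.0]]
wrist_force: [-0.2, 0.5, -1.6]
width: 0.133
```

>>> arm_command --increments '[[[0.008, 0.001, 0.005, 0.59, 0.1, 0.09, 0.6], [0.018, 0.003, 0.01, 1.37, 0.23, 0.2, 0.6], [0.027, 0.004, 0.016, 2.09, 0.33, 0.3, 0.6], [0.035, 0.006, 0.021, 2.75, 0.4, 0.4, 0.6], [0.042, 0.007, 0.025, 3.3, 0.42, 0.48, 0.6], [0.043, 0.007, 0.026, 3.37, 0.37, 0.49, 0.6], [0.043, 0.007, 0.026, 3.38, 0.3, 0.5, 0.6], [0.043, 0.007, 0.026, 3.38, 0.24, 0.51, 0.6], [0.043, 0.007, 0.026, 3.38, 0.17, 0.53, 0.6], [0.043, 0.007, 0.026, 3.38, 0.11, 0.54, 0.6], [0.043, 0.007, 0.026, 3.38, 0.05, 0.56, 0.6], [0.042, 0.007, 0.025, 3.32, -0.02, 0.58, 0.6]]]'

```text
t: 7.17
ee_pos: [565.9, 140.9, 140.4]
eef_rot: [[0.019, 0.905, -0.424], [1.0, -0.012, 0.018], [0.012, -0.424, -0.905]]
wrist_force: [0.4, -0.5, -0.6]
width: 0.139
```

>>> arm_command --increments '[[[0.035, 0.006, 0.021, 2.76, -0.06, 0.5, 0.6], [0.027, 0.004, 0.016, 2.1, -0.08, 0.4, 0.6], [0.018, 0.003, 0.01, 1.37, -0.07, 0.27, 0.6], [0.008, 0.001, 0.005, 0.6, -0.03, 0.12, 0.6], [0, 0, 0, 0, 0, 0, 0.6], [0, 0, 0, 0, 0, 0, 0.6]]]'

```text
t: 7.67
ee_pos: [561.8, 205.5, 131.6]
eef_rot: [[0.071, 0.865, -0.497], [0.997, -0.062, 0.035], [-0.0, -0.499, -0.867]]
wrist_force: [-0.5, -0.6, 0.0]
width: 0.137
```

```bash
python3 - <<'E'
from plan import *
P,RR=place('red',6); s=st(P,-.07,TH)
im=camera('side'); cv2.imwrite('pics/s3.png',im[60:260,100:400].repeat(2,0).repeat(2,1))
im=camera('top'); cv2.imwrite('pics/t3.png',im[120:270,80:380].repeat(2,0).repeat(2,1))
E
```

```text
t 7.67 [561.8 205.5 131.6] w 12.0 F [-0.5 -0.6  0. ] j [-0.51  0.89  0.33  1.33 -0.41  1.48 -0.15]
 rot dev [0.002 0.    0.001]
 to go, tool axes cm [0.12 3.76 6.46]
```

View pics/s3.png

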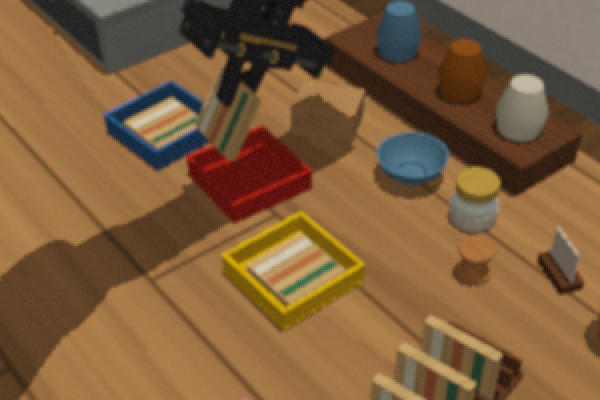

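View pics/t3.png

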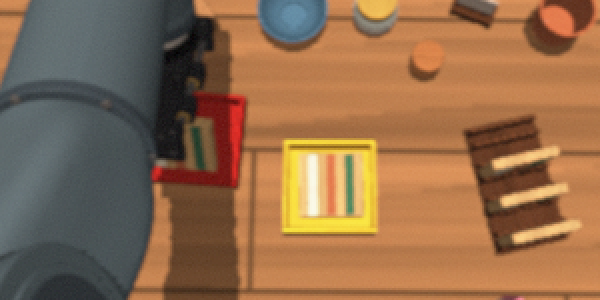

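The side view shows the coaster held tilted above the red tray at (245,120 in the crop), with the bottom edge toward the robot-side wall. Descending into the tray.

>>> arm_command --increments '[[[0, 0, 0, 0.1, 0.26, 0.46, 0.6], [0, 0, 0, 0, 0.57, 1.0, 0.6], [0, 0, 0, 0, 0.68, 1.2, 0.6], [0, 0, 0, 0, 0.68, 1.2, 0.6], [0, 0, 0, 0, 0.68, 1.15, 0.6], [0, 0, 0, 0, 0.57, 0.95, 0.6], [0, 0, 0, 0, 0.27, 0.45, 0.6], [0, 0, 0, 0, 0, 0, 0.6], [0, 0, 0, 0, 0, 0, 0.6]]]'

```text
t: 8.52
ee_pos: [561.9, 208.0, 57.5]
eef_rot: [[0.071, 0.864, -0.498], [0.998, -0.061, 0.036], [0.001, -0.499, -0.866]]
wrist_force: [-0.3, -0.1, 0.2]
width: 0.137
```

```bash
python3 - <<'E'
from plan import *
P,RR=place('red',6); s=st(P,-.07,TH)
im=camera('side'); cv2.imwrite('pics/s4.png',im[70:200,140:340].repeat(3,0).repeat(3,1))
im=camera('wrist'); cv2.imwrite('pics/w4.png',im)
E
```

```text
t 8.52 [561.9 208.   57.5] w 12.0 F [-0.3 -0.1  0.2] j [-0.5   0.99  0.31  1.34 -0.43  1.38 -0.13]
 rot dev [0.003 0.001 0.   ]
 to go, tool axes cm [-0.14  0.07  0.04]
```

View pics/s4.png

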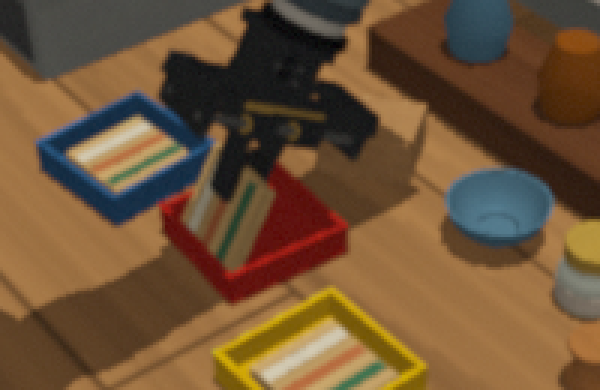

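View pics/w4.png

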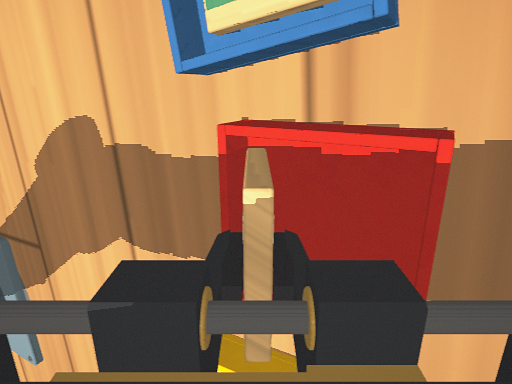

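Both views show the coaster inside the red tray, lower edge next to the robot-side wall and no contact force. Opening so it leans on the front finger, then withdrawing along the tool axis.

>>> arm_command --increments '[[[0, 0, 0, 0, 0, 0, 2.5], [0, 0, 0, 0, 0, 0, 4], [0, 0, 0, 0, 0, 0, 5.5], [0, 0, 0, 0, 0, 0, 7], [0, 0, 0, 0, 0, 0, 7], [0, 0, 0, 0, 0, 0, 7], [0, 0, 0, 0, 0, 0, 7]]]'

```text
t: 9.2
ee_pos: [561.8, 208.1, 57.7]
eef_rot: [[0.071, 0.864, -0.498], [0.998, -0.061, 0.036], [0.001, -0.499, -0.867]]
wrist_force: [0.1, -0.2, -0.7]
width: 0.639
```

```bash
python3 - <<'E'
from plan import *
st(None,-.07,TH)
im=camera('side'); cv2.imwrite('pics/s5.png',im[70:200,140:340].repeat(3,0).repeat(3,1))
im=camera('wrist'); cv2.imwrite('pics/w5.png',im)
E
```

```text
t 9.2 [561.8 208.1  57.7] w 56.2 F [ 0.1 -0.2 -0.7] j [-0.5   0.99  0.31  1.34 -0.43  1.38 -0.13]
 rot dev [ 0.003  0.001 -0.   ]
```

View pics/s5.png

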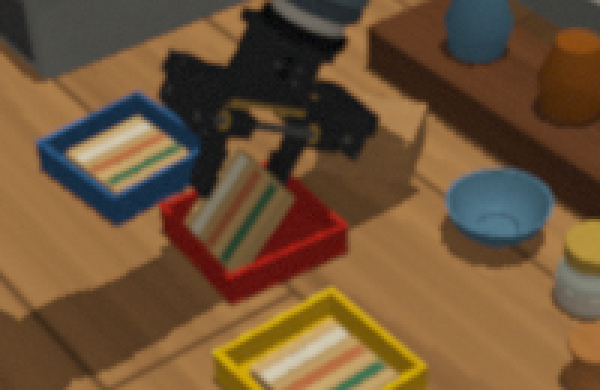

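View pics/w5.png

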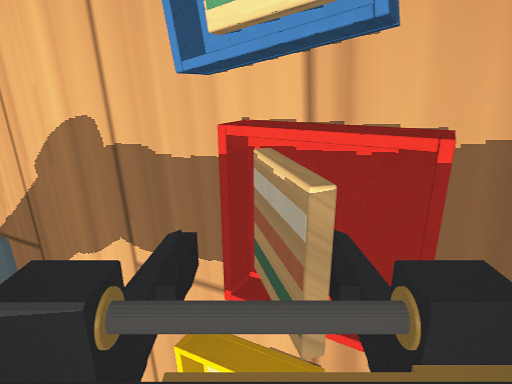

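The coaster leans on the front finger inside the red tray (wrist view 255–335, 150–355). Withdrawing.

>>> arm_command --increments '[[[0, 0, 0, 0, 0.3, -0.5, 7], [0, 0, 0, 0, 0.3, -1.0, 7], [0, 0, 0, 0, 0.2, -1.4, 7], [0, 0, 0, 0, 0, -1.6, 7], [0, 0, 0, 0, 0, -1.8, 7], [0, 0, 0, 0, 0, -1.8, 7], [0, 0, 0, 0, 0, -1.4, 5], [0, 0, 0, 0, 0, -0.8, 4]]]'

```text
t: 9.97
ee_pos: [621.7, 203.6, 144.7]
eef_rot: [[0.071, 0.866, -0.495], [0.997, -0.061, 0.036], [0.001, -0.497, -0.868]]
wrist_force: [0.6, -0.1, 0.4]
width: 0.669
```

```bash
python3 - <<'E'
from plan import *
s=st(None,-.07,TH)
im=camera('wrist'); cv2.imwrite('pics/w6.png',im)
cp=wcam(s['ee_pos'],s['eef_rot'])
draw(im,TRAY[0],TR['red'],cp,(0,255,0)); draw(im,(0,0,108,108,6,32),TR['red'],cp,(255,255,0)); cv2.imwrite('pics/w6o.png',im)
P=np.array([*slot(23),62.]); p=s['ee_pos']; R=s['eef_rot']
seq(p,R,P+[0,0,100],Rt(.245),18,2.6)
E
```

```text
t 9.97 [621.7 203.6 144.7] w 58.8 F [ 0.6 -0.1  0.4] j [-0.46  0.98  0.34  1.12 -0.41  1.6  -0.17]
 rot dev [-0.     0.002  0.   ]
max mm 31.236124689290566 deg 2.579605920332416
[[-0.006, -0.001, -0.004, -0.49, -0.05, 0.01, 2.6], [-0.014, -0.002, -0.008, -1.14, -0.13, 0.02, 2.6], [-0.022, -0.003, -0.013, -1.74, -0.21, 0.03, 2.6], [-0.028, -0.005, -0.017, -2.3, -0.31, 0.04, 2.6], [-0.035, -0.006, -0.021, -2.79, -0.43, 0.04, 2.6], [-0.038, -0.006, -0.023, -3.08, -0.54, 0.05, 2.6], [-0.038, -0.006, -0.023, -3.06, -0.61, 0.05, 2.6], [-0.038, -0.006, -0.023, -3.05, -0.68, 0.04, 2.6], [-0.038, -0.006, -0.023, -3.03, -0.76, 0.03, 2.6], [-0.038, -0.006, -0.023, -3.01, -0.83, 0.02, 2.6], [-0.038, -0.006, -0.023, -2.99, -0.89, 0.01, 2.6], [-0.038, -0.006, -0.023, -2.97, -0.96, -0.01, 2.6]]
[[-0.038, -0.006, -0.023, -2.95, -1.03, -0.03, 2.6], [-0.035, -0.006, -0.021, -2.64, -0.99, -0.05, 2.6], [-0.028, -0.005, -0.017, -2.16, -0.86, -0.06, 2.6], [-0.022, -0.003, -0.013, -1.62, -0.68, -0.05, 2.6], [-0.014, -0.002, -0.008, -1.05, -0.45, -0.04, 2.6], [-0.006, -0.001, -0.004, -0.45, -0.2, -0.02, 2.6]]
```

View pics/w6o.png

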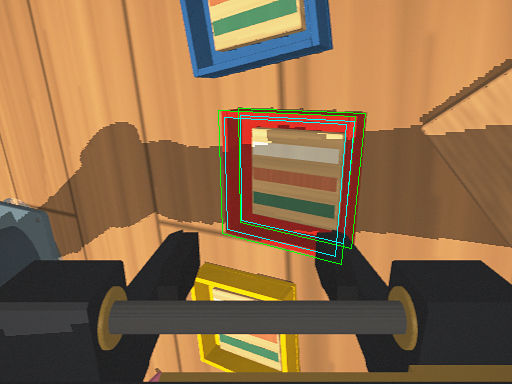

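The wrist view shows the coaster lying flat and central in the red tray (250–345, 130–220). Next is the slot at +23, for blue.

>>> arm_command --increments '[[[-0.006, -0.001, -0.004, -0.49, -0.05, 0.01, 2.6], [-0.014, -0.002, -0.008, -1.14, -0.13, 0.02, 2.6], [-0.022, -0.003, -0.013, -1.74, -0.21, 0.03, 2.6], [-0.028, -0.005, -0.017, -2.3, -0.31, 0.04, 2.6], [-0.035, -0.006, -0.021, -2.79, -0.43, 0.04, 2.6], [-0.038, -0.006, -0.023, -3.08, -0.54, 0.05, 2.6], [-0.038, -0.006, -0.023, -3.06, -0.61, 0.05, 2.6], [-0.038, -0.006, -0.023, -3.05, -0.68, 0.04, 2.6], [-0.038, -0.006, -0.023, -3.03, -0.76, 0.03, 2.6], [-0.038, -0.006, -0.023, -3.01, -0.83, 0.02, 2.6], [-0.038, -0.006, -0.023, -2.99, -0.89, 0.01, 2.6], [-0.038, -0.006, -0.023, -2.97, -0.96, -0.01, 2.6]]]'

```text
t: 11.02
ee_pos: [566.3, -96.6, 154.6]
eef_rot: [[-0.161, 0.976, -0.148], [0.987, 0.162, -0.005], [0.019, -0.147, -0.989]]
wrist_force: [1.4, 0.2, -0.8]
width: 0.295
```

>>> arm_command --increments '[[[-0.038, -0.006, -0.023, -2.95, -1.03, -0.03, 2.6], [-0.035, -0.006, -0.021, -2.64, -0.99, -0.05, 2.6], [-0.028, -0.005, -0.017, -2.16, -0.86, -0.06, 2.6], [-0.022, -0.003, -0.013, -1.62, -0.68, -0.05, 2.6], [-0.014, -0.002, -0.008, -1.05, -0.45, -0.04, 2.6], [-0.006, -0.001, -0.004, -0.45, -0.2, -0.02, 2.6], [0, 0, 0, 0, 0, 0, 2.6], [0, 0, 0, 0, 0, 0, 2.6]]]'

```text
t: 11.68
ee_pos: [547.7, -209.2, 159.5]
eef_rot: [[-0.245, 0.97, -0.005], [0.97, 0.245, 0.002], [0.004, -0.004, -1.0]]
wrist_force: [0.3, 0.8, 0.1]
width: 0.295
```

```bash
python3 - <<'E'
from plan import *
s=st([*slot(23),62],.245)
im=camera('wrist')
cp=wcam(s['ee_pos'],s['eef_rot'])
for b in RACK[:4]: draw(im,b,K,cp,(0,255,0))
cv2.imwrite('pics/w7.png',im)
E
```

```text
t 11.68 [ 547.7 -209.2  159.5] w 25.9 F [0.3 0.8 0.1] j [ 0.02  0.55  0.37  1.79 -0.25  0.85  0.75]
 rot dev [ 0.004  0.004 -0.002]
 to go, tool axes cm [-0.19  0.17  9.74]
```

View pics/w7.png

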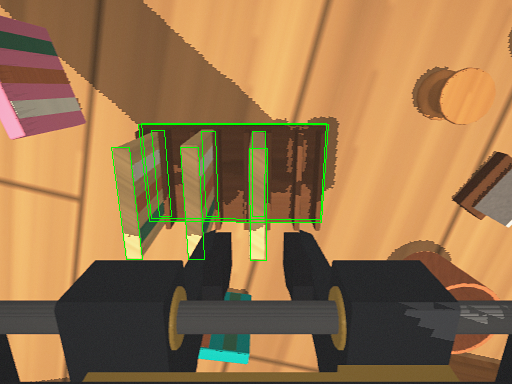

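Three coasters remain, matching the model, and the target at column 258 sits between the fingers. Descending with small corrections.

>>> arm_command --increments '[[[-0.002, -0.004, 0.002, -0.15, 0.1, 0.8, 2.6], [-0.002, 0, 0, 0, 0.08, 1.5, 2.6], [0, 0, 0, 0, 0, 1.9, 2.6], [0, 0, 0, 0, 0, 1.9, 2.6], [0, 0, 0, 0, 0, 1.7, 2.6], [0, 0, 0, 0, 0, 1.2, 2.6], [0, 0, 0, 0, 0, 0.7, 2.6], [0, 0, 0, 0, 0, 0, 2.6], [0, 0, 0, 0, 0, 0, 0.6], [0, 0, 0, 0, 0, 0, 0.6], [0, 0, 0, 0, 0, 0, 0.6], [0, 0, 0, 0, 0, 0, 0.6]]]' --newtons 30

```text
t: 12.73
ee_pos: [550.2, -211.7, 63.7]
eef_rot: [[-0.242, 0.97, 0.001], [0.97, 0.242, -0.002], [-0.002, 0.001, -1.0]]
wrist_force: [-2.6, -0.2, 3.2]
width: 0.132
```

```bash
python3 - <<'E'
from plan import *
s=st([*slot(23),62],.245)
p=s['ee_pos'];R=s['eef_rot']; p1=p+[0,0,128]
P,RR=place('blue',18); print(P); seq(p1,R,P+[0,0,75],RR,22,.6)
E
```

```text
t 12.73 [ 550.2 -211.7   63.7] w 11.6 F [-2.6 -0.2  3.2] j [ 0.06  0.69  0.31  1.82 -0.32  0.67  0.8 ]
 rot dev [-0.001 -0.002  0.001]
 to go, tool axes cm [ 0.15 -0.05  0.17]
[532.45607578 363.48537629  68.84351653]
max mm 35.232791425266 deg 1.9268370884795607
[[0.004, 0.0, 0.001, 0.45, 0.1, 0.04, 0.6], [0.01, 0.001, 0.003, 1.04, 0.22, 0.09, 0.6], [0.015, 0.001, 0.005, 1.61, 0.34, 0.13, 0.6], [0.02, 0.002, 0.007, 2.15, 0.45, 0.17, 0.6], [0.024, 0.002, 0.008, 2.65, 0.54, 0.21, 0.6], [0.028, 0.003, 0.01, 3.1, 0.61, 0.23, 0.6], [0.032, 0.003, 0.011, 3.45, 0.65, 0.25, 0.6], [0.032, 0.003, 0.011, 3.46, 0.62, 0.24, 0.6], [0.032, 0.003, 0.011, 3.47, 0.59, 0.23, 0.6], [0.032, 0.003, 0.011, 3.47, 0.56, 0.22, 0.6], [0.032, 0.003, 0.011, 3.48, 0.53, 0.22, 0.6], [0.032, 0.003, 0.011, 3.48, 0.5, 0.21, 0.6]]
[[0.032, 0.003, 0.011, 3.49, 0.47, 0.2, 0.6], [0.032, 0.003, 0.011, 3.49, 0.44, 0.2, 0.6], [0.032, 0.003, 0.011, 3.49, 0.41, 0.2, 0.6], [0.032, 0.003, 0.011, 3.5, 0.37, 0.2, 0.6], [0.028, 0.003, 0.01, 3.15, 0.31, 0.18, 0.6], [0.024, 0.002, 0.008, 2.7, 0.24, 0.15, 0.6], [0.02, 0.002, 0.007, 2.19, 0.18, 0.12, 0.6], [0.015, 0.001, 0.005, 1.64, 0.13, 0.09, 0.6], [0.01, 0.001, 0.003, 1.06, 0.08, 0.06, 0.6], [0.004, 0.0, 0.001, 0.46, 0.03, 0.03, 0.6]]
```

>>> arm_command --increments '[[[0, 0, 0, 0, 0, -0.5, 0.6], [0, 0, 0, 0, 0, -1.05, 0.6], [0, 0, 0, 0, 0, -1.5, 0.6], [0, 0, 0, 0, 0, -1.7, 0.6], [0, 0, 0, 0, 0, -1.7, 0.6], [0, 0, 0, 0, 0, -1.7, 0.6], [0, 0, 0, 0, 0, -1.7, 0.6], [0, 0, 0, 0, 0, -1.5, 0.6], [0, 0, 0, 0, 0, -1.0, 0.6], [0, 0, 0, 0, 0, -0.5, 0.6]]]'

```text
t: 13.57
ee_pos: [551.1, -211.4, 193.7]
eef_rot: [[-0.242, 0.97, 0.004], [0.97, 0.242, -0.002], [-0.003, 0.003, -1.0]]
wrist_force: [1.1, -0.2, -2.0]
width: 0.133
```

>>> arm_command --increments '[[[0.004, 0.0, 0.001, 0.45, 0.1, 0.04, 0.6], [0.01, 0.001, 0.003, 1.04, 0.22, 0.09, 0.6], [0.015, 0.001, 0.005, 1.61, 0.34, 0.13, 0.6], [0.02, 0.002, 0.007, 2.15, 0.45, 0.17, 0.6], [0.024, 0.002, 0.008, 2.65, 0.54, 0.21, 0.6], [0.028, 0.003, 0.01, 3.1, 0.61, 0.23, 0.6], [0.032, 0.003, 0.011, 3.45, 0.65, 0.25, 0.6], [0.032, 0.003, 0.011, 3.46, 0.62, 0.24, 0.6], [0.032, 0.003, 0.011, 3.47, 0.59, 0.23, 0.6], [0.032, 0.003, 0.011, 3.47, 0.56, 0.22, 0.6], [0.032, 0.003, 0.011, 3.48, 0.53, 0.22, 0.6], [0.032, 0.003, 0.011, 3.48, 0.5, 0.21, 0.6]]]'

```text
t: 14.57
ee_pos: [538.8, 113.8, 163.4]
eef_rot: [[-0.141, 0.946, -0.291], [0.99, 0.138, -0.032], [0.01, -0.292, -0.956]]
wrist_force: [-0.3, 0.5, -0.8]
width: 0.131
```

>>> arm_command --increments '[[[0.032, 0.003, 0.011, 3.49, 0.47, 0.2, 0.6], [0.032, 0.003, 0.011, 3.49, 0.44, 0.2, 0.6], [0.032, 0.003, 0.011, 3.49, 0.41, 0.2, 0.6], [0.032, 0.003, 0.011, 3.5, 0.37, 0.2, 0.6], [0.028, 0.003, 0.01, 3.15, 0.31, 0.18, 0.6], [0.024, 0.002, 0.008, 2.7, 0.24, 0.15, 0.6], [0.02, 0.002, 0.007, 2.19, 0.18, 0.12, 0.6], [0.015, 0.001, 0.005, 1.64, 0.13, 0.09, 0.6], [0.01, 0.001, 0.003, 1.06, 0.08, 0.06, 0.6], [0.004, 0, 0.001, 0.46, 0.03, 0.03, 0.6], [0, 0, 0, 0, 0, 0, 0.6], [0, 0, 0, 0, 0, 0, 0.6]]]'

```text
t: 15.57
ee_pos: [532.0, 363.4, 142.4]
eef_rot: [[-0.062, 0.865, -0.499], [0.998, 0.053, -0.033], [-0.002, -0.5, -0.866]]
wrist_force: [-0.2, -1.2, -0.8]
width: 0.13
```

```bash
python3 - <<'E'
from plan import *
P,RR=place('blue',18,grip=55.7); s=st(P,TR['blue'][2],TH)
im=camera('wrist')
cp=wcam(s['ee_pos'],s['eef_rot'])
draw(im,TRAY[0],TR['blue'],cp,(0,255,0)); draw(im,(0,0,108,108,18,32),TR['blue'],cp,(255,255,0))
cv2.imwrite('pics/w8.png',im)
im=camera('side'); cv2.imwrite('pics/s8.png',im[40:170,100:300].repeat(3,0).repeat(3,1))
E
```

```text
t 15.57 [532.  363.4 142.4] w 11.4 F [-0.2 -1.2 -0.8] j [-0.69  0.94  0.26  1.18 -0.41  1.54 -0.3 ]
 rot dev [ 0.003 -0.002  0.001]
 to go, tool axes cm [0.02 3.72 6.17]
```

View pics/w8.png

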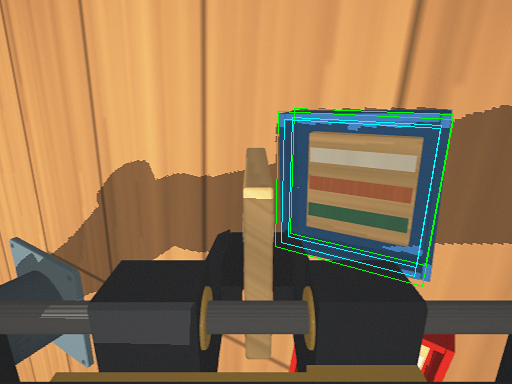

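View pics/s8.png

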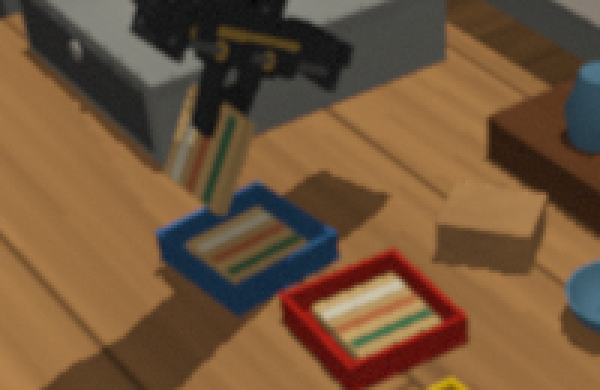

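Blue pose overlays well and the coaster is held in front of and above the near wall. Descending.

>>> arm_command --increments '[[[0, 0, 0, 0, 0.26, 0.43, 0.6], [0, 0, 0, 0, 0.57, 0.95, 0.6], [0, 0, 0, 0, 0.68, 1.15, 0.6], [0, 0, 0, 0, 0.68, 1.15, 0.6], [0, 0, 0, 0, 0.68, 1.1, 0.6], [0, 0, 0, 0, 0.57, 0.95, 0.6], [0, 0, 0, 0, 0.26, 0.42, 0.6], [0, 0, 0, 0, 0, 0, 0.6], [0, 0, 0, 0, 0, 0, 0.6]]]'

```text
t: 16.42
ee_pos: [533.5, 364.1, 71.0]
eef_rot: [[-0.062, 0.865, -0.499], [0.998, 0.053, -0.032], [-0.001, -0.5, -0.866]]
wrist_force: [0.2, 0.2, -0.9]
width: 0.133
```

```bash
python3 - <<'E'
from plan import *
P,RR=place('blue',18,grip=55.7); s=st(P,TR['blue'][2],TH)
im=camera('wrist'); cv2.imwrite('pics/w9.png',im)
im=camera('side'); cv2.imwrite('pics/s9.png',im[40:170,100:300].repeat(3,0).repeat(3,1))
E
```

```text
t 16.42 [533.5 364.1  71. ] w 11.7 F [ 0.2  0.2 -0.9] j [-0.68  1.03  0.25  1.19 -0.42  1.45 -0.27]
 rot dev [ 0.003 -0.001  0.   ]
 to go, tool axes cm [-0.06  0.01  0.07]
```

View pics/w9.png

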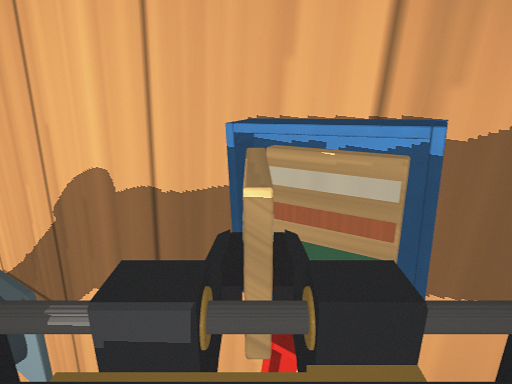

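View pics/s9.png

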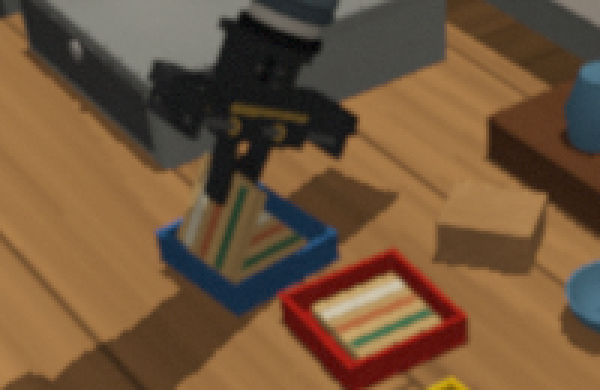

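>>> arm_command --increments '[[[0, 0, 0, 0, 0.25, -0.08, 0.6], [0, 0, 0, 0, 0, 0, 0.6], [0, 0, 0, 0, 0, 0, 2.5], [0, 0, 0, 0, 0, 0, 4], [0, 0, 0, 0, 0, 0, 5.5], [0, 0, 0, 0, 0, 0, 7], [0, 0, 0, 0, 0, 0, 7], [0, 0, 0, 0, 0, 0, 7], [0, 0, 0, 0, 0, 0, 7]]]'

```text
t: 17.27
ee_pos: [536.0, 364.3, 70.7]
eef_rot: [[-0.062, 0.865, -0.498], [0.998, 0.053, -0.032], [-0.001, -0.499, -0.866]]
wrist_force: [0.4, -0.7, -0.6]
width: 0.639
```

```bash
python3 - <<'E'
from plan import *
st(None,TR['blue'][2],TH)
im=camera('wrist'); cv2.imwrite('pics/w10.png',im)
E
```

```text
t 17.27 [536.  364.3  70.7] w 56.2 F [ 0.4 -0.7 -0.6] j [-0.68  1.03  0.25  1.18 -0.42  1.46 -0.27]
 rot dev [ 0.003 -0.001  0.   ]
```

View pics/w10.png

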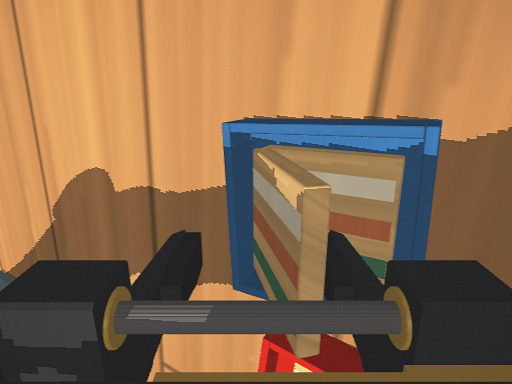

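The coaster leans on the front finger, standing on the dealt coaster in the blue tray (255–330, 148–355). Withdrawing.

>>> arm_command --increments '[[[0, 0, 0, 0, 0.3, -0.5, 7], [0, 0, 0, 0, 0.3, -1.0, 7], [0, 0, 0, 0, 0.2, -1.4, 7], [0, 0, 0, 0, 0, -1.6, 7], [0, 0, 0, 0, 0, -1.8, 7], [0, 0, 0, 0, 0, -1.6, 7], [0, 0, 0, 0, 0, -1.0, 5], [0, 0, 0, 0, 0, -0.4, 4]]]'

```text
t: 17.98
ee_pos: [590.8, 367.7, 148.8]
eef_rot: [[-0.062, 0.866, -0.496], [0.998, 0.053, -0.031], [-0.0, -0.497, -0.868]]
wrist_force: [0.1, -0.1, -0.2]
width: 0.672
```

```bash
python3 - <<'E'
from plan import *
s=st(None,TR['blue'][2],TH)
im=camera('wrist'); cp=wcam(s['ee_pos'],s['eef_rot'])
draw(im,(0,0,108,108,18,32),TR['blue'],cp,(255,255,0)); cv2.imwrite('pics/w11.png',im)
P=np.array([*slot(-23),62.]); p=s['ee_pos']; R=s['eef_rot']
q=np.array([590,150,165]); 
seq(p,R,P+[0,0,100],Rt(.245),24,2.6)
E
```

```text
t 17.98 [590.8 367.7 148.8] w 59.1 F [ 0.1 -0.1 -0.2] j [-0.63  1.04  0.27  0.96 -0.42  1.66 -0.31]
 rot dev [ 0. -0.  0.]
max mm 33.407799564745574 deg 1.770117718315013
[[-0.003, -0.0, -0.001, -0.39, -0.08, 0.03, 2.6], [-0.008, -0.001, -0.003, -0.91, -0.18, 0.08, 2.6], [-0.013, -0.001, -0.004, -1.41, -0.28, 0.12, 2.6], [-0.017, -0.002, -0.006, -1.89, -0.38, 0.16, 2.6], [-0.021, -0.002, -0.007, -2.33, -0.49, 0.19, 2.6], [-0.024, -0.002, -0.008, -2.73, -0.6, 0.21, 2.6], [-0.028, -0.003, -0.01, -3.09, -0.72, 0.23, 2.6], [-0.029, -0.003, -0.01, -3.24, -0.79, 0.23, 2.6], [-0.029, -0.003, -0.01, -3.23, -0.83, 0.22, 2.6], [-0.029, -0.003, -0.01, -3.22, -0.87, 0.2, 2.6], [-0.029, -0.003, -0.01, -3.21, -0.9, 0.18, 2.6], [-0.029, -0.003, -0.01, -3.2, -0.94, 0.16, 2.6]]
[[-0.029, -0.003, -0.01, -3.19, -0.98, 0.14, 2.6], [-0.029, -0.003, -0.01, -3.18, -1.01, 0.12, 2.6], [-0.029, -0.003, -0.01, -3.17, -1.05, 0.1, 2.6], [-0.029, -0.003, -0.01, -3.16, -1.08, 0.08, 2.6], [-0.029, -0.003, -0.01, -3.15, -1.12, 0.06, 2.6], [-0.028, -0.003, -0.01, -2.99, -1.09, 0.03, 2.6], [-0.024, -0.002, -0.008, -2.63, -0.99, 0.01, 2.6], [-0.021, -0.002, -0.007, -2.23, -0.86, -0.01, 2.6], [-0.017, -0.002, -0.006, -1.8, -0.71, -0.02, 2.6], [-0.013, -0.001, -0.004, -1.34, -0.54, -0.02, 2.6], [-0.008, -0.001, -0.003, -0.86, -0.35, -0.02, 2.6], [-0.003, -0.0, -0.001, -0.37, -0.15, -0.01, 2.6]]
```

View pics/w11.png

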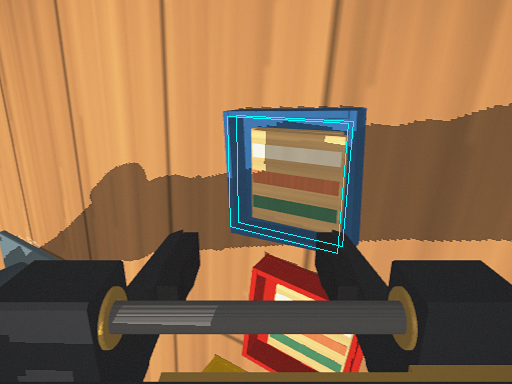

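The wrist view shows the second blue coaster flat on the first (250–345, 128–225). Next is the slot at −23, for yellow.

>>> arm_command --increments '[[[-0.003, 0, -0.001, -0.39, -0.08, 0.03, 2.6], [-0.008, -0.001, -0.003, -0.91, -0.18, 0.08, 2.6], [-0.013, -0.001, -0.004, -1.41, -0.28, 0.12, 2.6], [-0.017, -0.002, -0.006, -1.89, -0.38, 0.16, 2.6], [-0.021, -0.002, -0.007, -2.33, -0.49, 0.19, 2.6], [-0.024, -0.002, -0.008, -2.73, -0.6, 0.21, 2.6], [-0.028, -0.003, -0.01, -3.09, -0.72, 0.23, 2.6], [-0.029, -0.003, -0.01, -3.24, -0.79, 0.23, 2.6], [-0.029, -0.003, -0.01, -3.23, -0.83, 0.22, 2.6], [-0.029, -0.003, -0.01, -3.22, -0.87, 0.2, 2.6], [-0.029, -0.003, -0.01, -3.21, -0.9, 0.18, 2.6], [-0.029, -0.003, -0.01, -3.2, -0.94, 0.16, 2.6]]]'

```text
t: 19.03
ee_pos: [544.6, 71.5, 153.9]
eef_rot: [[-0.155, 0.953, -0.259], [0.988, 0.152, -0.032], [0.009, -0.26, -0.965]]
wrist_force: [0.5, -0.9, 0.9]
width: 0.293
```

>>> arm_command --increments '[[[-0.029, -0.003, -0.01, -3.19, -0.98, 0.14, 2.6], [-0.029, -0.003, -0.01, -3.18, -1.01, 0.12, 2.6], [-0.029, -0.003, -0.01, -3.17, -1.05, 0.1, 2.6], [-0.029, -0.003, -0.01, -3.16, -1.08, 0.08, 2.6], [-0.029, -0.003, -0.01, -3.15, -1.12, 0.06, 2.6], [-0.028, -0.003, -0.01, -2.99, -1.09, 0.03, 2.6], [-0.024, -0.002, -0.008, -2.63, -0.99, 0.01, 2.6], [-0.021, -0.002, -0.007, -2.23, -0.86, -0.01, 2.6], [-0.017, -0.002, -0.006, -1.8, -0.71, -0.02, 2.6], [-0.013, -0.001, -0.004, -1.34, -0.54, -0.02, 2.6], [-0.008, -0.001, -0.003, -0.86, -0.35, -0.02, 2.6], [-0.003, 0, -0.001, -0.37, -0.15, -0.01, 2.6]]]'

```text
t: 20.03
ee_pos: [502.3, -222.8, 162.2]
eef_rot: [[-0.242, 0.97, -0.004], [0.97, 0.242, -0.006], [-0.005, -0.005, -1.0]]
wrist_force: [-1.1, -0.1, 0.2]
width: 0.298
```

>>> arm_command --increments '[[[0, 0, 0, 0, 0, 0, 2.6], [0, 0, 0, 0, 0, 0, 2.6]]]'

```text
t: 20.2
ee_pos: [503.8, -220.5, 162.3]
eef_rot: [[-0.244, 0.97, -0.003], [0.97, 0.244, -0.005], [-0.004, -0.004, -1.0]]
wrist_force: [0.8, -0.2, 0.7]
width: 0.294
```

```bash
python3 - <<'E'
from plan import *
s=st([*slot(-23),62],.245)
im=camera('wrist')
cp=wcam(s['ee_pos'],s['eef_rot'])
for b in RACK[:3]: draw(im,b,K,cp,(0,255,0))
cv2.imwrite('pics/w12.png',im)
E
```

```text
t 20.2 [ 503.8 -220.5  162.3] w 25.9 F [ 0.8 -0.2  0.7] j [ 0.04  0.49  0.38  1.89 -0.23  0.81  0.78]
 rot dev [ 0.004 -0.004 -0.002]
 to go, tool axes cm [-0.08  0.11 10.03]
```

View pics/w12.png

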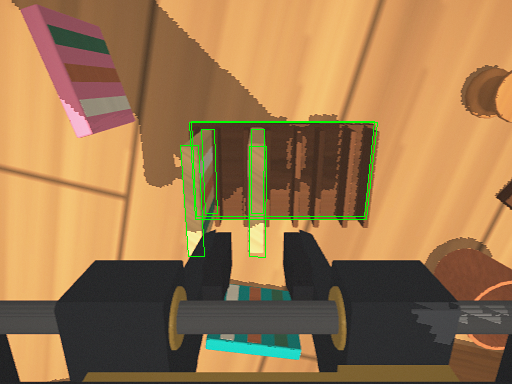

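Two coasters are left and both match the model. Descending on the one at column 258.

>>> arm_command --increments '[[[-0.002, 0.004, 0.002, -0.1, 0.06, 0.8, 2.6], [-0.002, 0, 0, 0, 0.05, 1.5, 2.6], [0, 0, 0, 0, 0, 2.0, 2.6], [0, 0, 0, 0, 0, 2.0, 2.6], [0, 0, 0, 0, 0, 1.8, 2.6], [0, 0, 0, 0, 0, 1.2, 2.6], [0, 0, 0, 0, 0, 0.7, 2.6], [0, 0, 0, 0, 0, 0, 2.6], [0, 0, 0, 0, 0, 0, 0.6], [0, 0, 0, 0, 0, 0, 0.6], [0, 0, 0, 0, 0, 0, 0.6], [0, 0, 0, 0, 0, 0, 0.6]]]' --newtons 30

```text
t: 21.25
ee_pos: [505.2, -222.9, 63.5]
eef_rot: [[-0.241, 0.971, 0.001], [0.971, 0.241, -0.001], [-0.002, 0.001, -1.0]]
wrist_force: [-1.6, 0.6, 2.6]
width: 0.137
```

```bash
python3 - <<'E'
from plan import *
s=st([*slot(-23),62],.245)
p=s['ee_pos'];R=s['eef_rot']; p1=p+[0,0,128]; g=p[2]-8
P,RR=place('yellow',18,grip=g,c=-36); print(g,P); seq(p1,R,P+[0,0,75],RR,14,.6)
E
```

```text
t 21.25 [ 505.2 -222.9   63.5] w 12.1 F [-1.6  0.6  2.6] j [ 0.1   0.65  0.3   1.92 -0.32  0.62  0.85]
 rot dev [-0.001 -0.002  0.002]
 to go, tool axes cm [ 0.14 -0.02  0.15]
55.46047742695063 [503.65040379  28.74540132  70.11094685]
max mm 24.261217545483355 deg 3.1079980324013228
[[0.01, 0.001, 0.004, 0.47, 0.11, 0.09, 0.6], [0.023, 0.003, 0.01, 1.07, 0.26, 0.2, 0.6], [0.034, 0.004, 0.016, 1.63, 0.38, 0.3, 0.6], [0.045, 0.005, 0.02, 2.12, 0.47, 0.38, 0.6], [0.049, 0.006, 0.022, 2.34, 0.49, 0.41, 0.6], [0.049, 0.006, 0.022, 2.35, 0.46, 0.4, 0.6], [0.049, 0.006, 0.022, 2.36, 0.42, 0.39, 0.6], [0.049, 0.006, 0.022, 2.36, 0.39, 0.39, 0.6], [0.049, 0.006, 0.022, 2.37, 0.36, 0.38, 0.6], [0.049, 0.006, 0.022, 2.37, 0.32, 0.38, 0.6], [0.045, 0.005, 0.02, 2.16, 0.26, 0.34, 0.6], [0.034, 0.004, 0.016, 1.67, 0.18, 0.27, 0.6]]
[[0.023, 0.003, 0.01, 1.1, 0.11, 0.18, 0.6], [0.01, 0.001, 0.004, 0.48, 0.04, 0.08, 0.6]]
```

>>> arm_command --increments '[[[0, 0, 0, 0, 0, -0.5, 0.6], [0, 0, 0, 0, 0, -1.05, 0.6], [0, 0, 0, 0, 0, -1.5, 0.6], [0, 0, 0, 0, 0, -1.7, 0.6], [0, 0, 0, 0, 0, -1.7, 0.6], [0, 0, 0, 0, 0, -1.7, 0.6], [0, 0, 0, 0, 0, -1.7, 0.6], [0, 0, 0, 0, 0, -1.5, 0.6], [0, 0, 0, 0, 0, -1.0, 0.6], [0, 0, 0, 0, 0, -0.5, 0.6]]]'

```text
t: 22.08
ee_pos: [505.9, -222.7, 193.3]
eef_rot: [[-0.241, 0.97, 0.003], [0.97, 0.241, -0.002], [-0.002, 0.003, -1.0]]
wrist_force: [-0.9, -0.4, -0.8]
width: 0.135
```

>>> arm_command --increments '[[[0.01, 0.001, 0.004, 0.47, 0.11, 0.09, 0.6], [0.023, 0.003, 0.01, 1.07, 0.26, 0.2, 0.6], [0.034, 0.004, 0.016, 1.63, 0.38, 0.3, 0.6], [0.045, 0.005, 0.02, 2.12, 0.47, 0.38, 0.6], [0.049, 0.006, 0.022, 2.34, 0.49, 0.41, 0.6], [0.049, 0.006, 0.022, 2.35, 0.46, 0.4, 0.6], [0.049, 0.006, 0.022, 2.36, 0.42, 0.39, 0.6], [0.049, 0.006, 0.022, 2.36, 0.39, 0.39, 0.6], [0.049, 0.006, 0.022, 2.37, 0.36, 0.38, 0.6], [0.049, 0.006, 0.022, 2.37, 0.32, 0.38, 0.6], [0.045, 0.005, 0.02, 2.16, 0.26, 0.34, 0.6], [0.034, 0.004, 0.016, 1.67, 0.18, 0.27, 0.6]]]'

```text
t: 23.08
ee_pos: [502.5, 16.3, 146.3]
eef_rot: [[-0.022, 0.881, -0.472], [1.0, 0.02, -0.008], [0.003, -0.472, -0.881]]
wrist_force: [0.2, 0.6, 0.3]
width: 0.14
```

>>> arm_command --increments '[[[0.023, 0.003, 0.01, 1.1, 0.11, 0.18, 0.6], [0.01, 0.001, 0.004, 0.48, 0.04, 0.08, 0.6], [0, 0, 0, 0, 0, 0, 0.6], [0, 0, 0, 0, 0, 0, 0.6], [0, 0, 0, 0, 0, 0, 0.6]]]'

```text
t: 23.5
ee_pos: [502.9, 27.6, 145.2]
eef_rot: [[-0.004, 0.868, -0.496], [1.0, 0.003, -0.004], [-0.002, -0.496, -0.868]]
wrist_force: [0.1, -0.5, 1.1]
width: 0.136
```

```bash
python3 - <<'E'
from plan import *
P,RR=place('yellow',18,grip=55.5,c=-36); s=st(P,TR['yellow'][2],TH)
im=camera('wrist')
cp=wcam(s['ee_pos'],s['eef_rot'])
draw(im,TRAY[0],TR['yellow'],cp,(0,255,0)); draw(im,(0,0,108,108,18,32),TR['yellow'],cp,(255,255,0))
cv2.imwrite('pics/w13.png',im)
im=camera('side'); cv2.imwrite('pics/s13.png',im[90:250,130:330].repeat(3,0).repeat(3,1))
E
```

```text
t 23.5 [502.9  27.6 145.2] w 12.0 F [ 0.1 -0.5  1.1] j [-0.36  0.75  0.38  1.6  -0.26  1.37  0.12]
 rot dev [-0.001 -0.002  0.001]
 to go, tool axes cm [0.13 3.79 6.48]
```

View pics/w13.png

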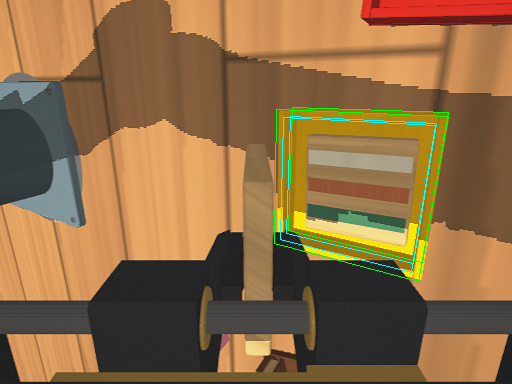

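View pics/s13.png

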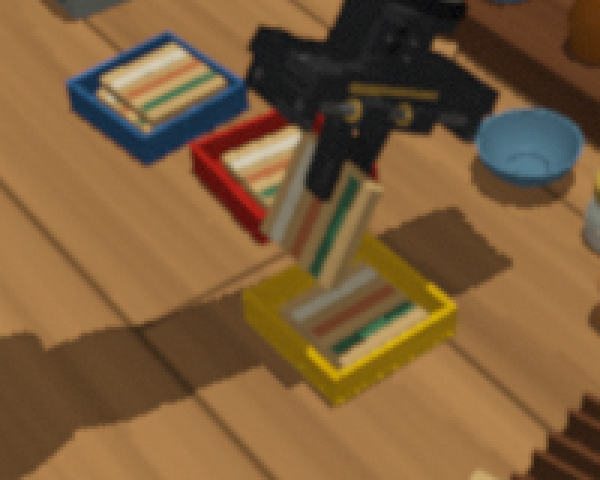

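Yellow aligns with its model. Descending, then opening in the same call after a settling row.

>>> arm_command --increments '[[[0, 0, 0, 0.1, 0.26, 0.46, 0.6], [0, 0, 0, 0, 0.57, 1.0, 0.6], [0, 0, 0, 0, 0.68, 1.2, 0.6], [0, 0, 0, 0, 0.68, 1.2, 0.6], [0, 0, 0, 0, 0.7, 1.15, 0.6], [0, 0, 0, 0, 0.6, 0.95, 0.6], [0, 0, 0, 0, 0.3, 0.5, 0.6], [0, 0, 0, 0, 0, 0, 0.6], [0, 0, 0, 0, 0, 0, 0.6]]]'

```text
t: 24.35
ee_pos: [503.8, 30.0, 69.6]
eef_rot: [[-0.006, 0.868, -0.497], [1.0, 0.005, -0.004], [-0.001, -0.497, -0.868]]
wrist_force: [0.7, 0.4, -0.9]
width: 0.127
```

```bash
python3 - <<'E'
from plan import *
P,RR=place('yellow',18,grip=55.5,c=-36); s=st(P,TR['yellow'][2],TH)
im=camera('wrist'); cv2.imwrite('pics/w14.png',im)
im=cv2.imread('pics/s13.png')[20:180,50:270]; cv2.imwrite('pics/c14.png',cv2.resize(im,None,fx=3,fy=3,interpolation=cv2.INTER_CUBIC))
E
```

```text
t 24.35 [503.8  30.   69.6] w 11.2 F [ 0.7  0.4 -0.9] j [-0.35  0.86  0.35  1.61 -0.29  1.26  0.13]
 rot dev [ 0.    -0.002 -0.001]
 to go, tool axes cm [-0.12 -0.04 -0.04]
```

View pics/w14.png

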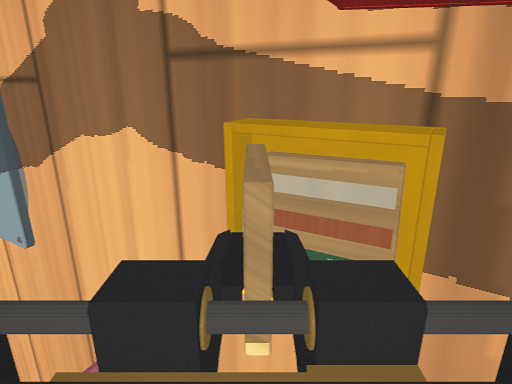

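View pics/c14.png

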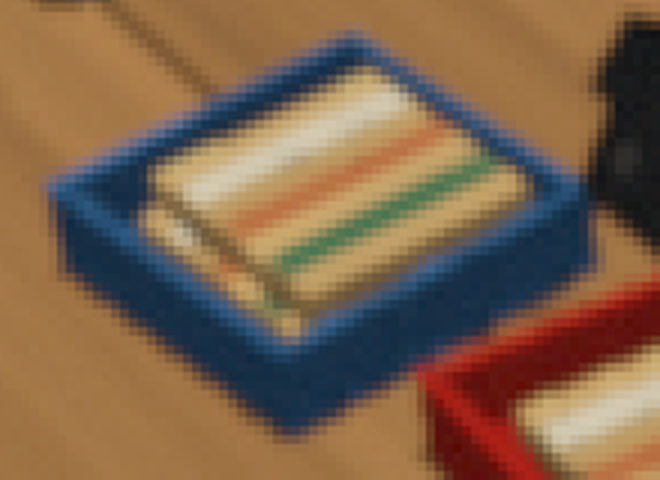

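The crop shows the blue top coaster flat, slid forward a little but inside the walls. For yellow I'll back off 2 mm, open wider and ease the finger forward as it withdraws.

>>> arm_command --increments '[[[0, 0, 0, 0, -0.2, 0.07, 0.6], [0, 0, 0, 0, 0, 0, 0.6], [0, 0, 0, 0, 0, 0, 2.5], [0, 0, 0, 0, 0, 0, 4], [0, 0, 0, 0, 0, 0, 5.5], [0, 0, 0, 0, 0, 0, 7], [0, 0, 0, 0, 0, 0, 8], [0, 0, 0, 0, 0, 0, 8], [0, 0, 0, 0, 0, 0, 8], [0, 0, 0, 0, 0, 0, 8]]]'

```text
t: 25.23
ee_pos: [501.6, 30.1, 70.3]
eef_rot: [[-0.006, 0.868, -0.497], [1.0, 0.005, -0.004], [-0.001, -0.497, -0.868]]
wrist_force: [-0.1, 0.1, 0.0]
width: 0.715
```

```bash
python3 - <<'E'
from plan import *
st(None,TR['yellow'][2],TH)
im=camera('wrist'); cv2.imwrite('pics/w15.png',im)
E
```

```text
t 25.23 [501.6  30.1  70.3] w 63.0 F [-0.1  0.1  0. ] j [-0.35  0.86  0.35  1.61 -0.29  1.25  0.13]
 rot dev [ 0.    -0.002 -0.001]
```

View pics/w15.png

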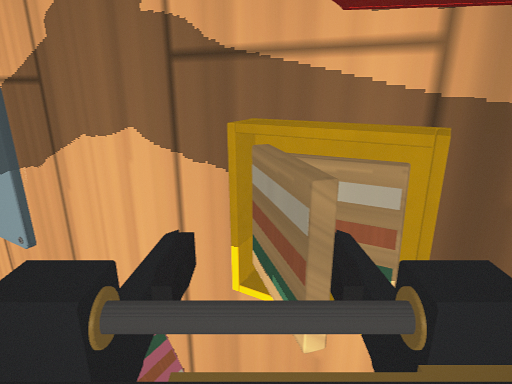

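The coaster leans on the front finger in the yellow tray, as before. Withdrawing.

>>> arm_command --increments '[[[0, 0, 0, 0, 0.4, -0.2, 8], [0, 0, 0, 0, 0.5, -0.6, 8], [0, 0, 0, 0, 0.4, -1.2, 8], [0, 0, 0, 0, 0, -1.6, 8], [0, 0, 0, 0, 0, -1.8, 8], [0, 0, 0, 0, 0, -1.8, 7], [0, 0, 0, 0, 0, -1.2, 5], [0, 0, 0, 0, 0, -0.5, 4]]]'

```text
t: 25.95
ee_pos: [559.3, 30.3, 142.7]
eef_rot: [[-0.006, 0.869, -0.494], [1.0, 0.005, -0.004], [-0.001, -0.494, -0.869]]
wrist_force: [0.3, 0.8, 0.6]
width: 0.701
```

```bash
python3 - <<'E'
from plan import *
s=st(None,TR['yellow'][2],TH)
im=camera('wrist'); cv2.imwrite('pics/w16.png',im)
P=np.array([*slot(-69),62.]); p=s['ee_pos']; R=s['eef_rot']
seq(p,R,P+[0,0,100],Rt(.245),16,2.6)
E
```

```text
t 25.95 [559.3  30.3 142.7] w 61.7 F [0.3 0.8 0.6] j [-0.33  0.84  0.37  1.43 -0.27  1.45  0.11]
 rot dev [-0.003 -0.002 -0.002]
max mm 23.436629711444063 deg 2.7069063097772075
[[-0.008, -0.001, -0.003, -0.39, -0.14, 0.05, 2.6], [-0.017, -0.002, -0.008, -0.89, -0.33, 0.11, 2.6], [-0.027, -0.003, -0.012, -1.36, -0.52, 0.16, 2.6], [-0.035, -0.004, -0.016, -1.77, -0.71, 0.2, 2.6], [-0.042, -0.005, -0.019, -2.11, -0.9, 0.22, 2.6], [-0.043, -0.005, -0.019, -2.13, -0.96, 0.2, 2.6], [-0.043, -0.005, -0.019, -2.11, -1.01, 0.16, 2.6], [-0.043, -0.005, -0.019, -2.09, -1.06, 0.13, 2.6], [-0.043, -0.005, -0.019, -2.06, -1.11, 0.09, 2.6], [-0.043, -0.005, -0.019, -2.04, -1.15, 0.06, 2.6], [-0.043, -0.005, -0.019, -2.02, -1.19, 0.02, 2.6], [-0.042, -0.005, -0.019, -1.96, -1.21, -0.02, 2.6]]
[[-0.035, -0.004, -0.016, -1.61, -1.04, -0.06, 2.6], [-0.027, -0.003, -0.012, -1.22, -0.81, -0.07, 2.6], [-0.017, -0.002, -0.008, -0.79, -0.54, -0.05, 2.6], [-0.008, -0.001, -0.003, -0.34, -0.24, -0.03, 2.6]]
```

View pics/w16.png

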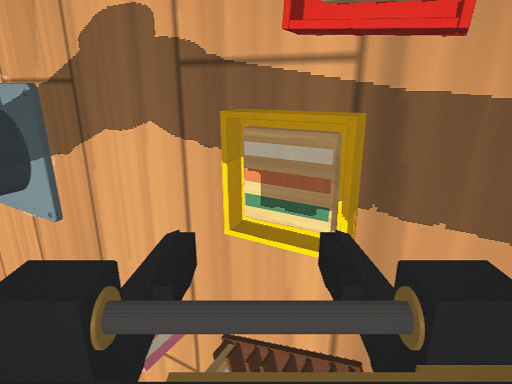

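Yellow's second lies flat and central (243–340, 127–235). Going for the last coaster at −69.

>>> arm_command --increments '[[[-0.008, -0.001, -0.003, -0.39, -0.14, 0.05, 2.6], [-0.017, -0.002, -0.008, -0.89, -0.33, 0.11, 2.6], [-0.027, -0.003, -0.012, -1.36, -0.52, 0.16, 2.6], [-0.035, -0.004, -0.016, -1.77, -0.71, 0.2, 2.6], [-0.042, -0.005, -0.019, -2.11, -0.9, 0.22, 2.6], [-0.043, -0.005, -0.019, -2.13, -0.96, 0.2, 2.6], [-0.043, -0.005, -0.019, -2.11, -1.01, 0.16, 2.6], [-0.043, -0.005, -0.019, -2.09, -1.06, 0.13, 2.6], [-0.043, -0.005, -0.019, -2.06, -1.11, 0.09, 2.6], [-0.043, -0.005, -0.019, -2.04, -1.15, 0.06, 2.6], [-0.043, -0.005, -0.019, -2.02, -1.19, 0.02, 2.6], [-0.042, -0.005, -0.019, -1.96, -1.21, -0.02, 2.6]]]'

```text
t: 27.0
ee_pos: [472.8, -189.0, 156.7]
eef_rot: [[-0.202, 0.976, -0.088], [0.979, 0.202, -0.009], [0.009, -0.088, -0.996]]
wrist_force: [0.4, -0.1, 0.6]
width: 0.291
```

>>> arm_command --increments '[[[-0.035, -0.004, -0.016, -1.61, -1.04, -0.06, 2.6], [-0.027, -0.003, -0.012, -1.22, -0.81, -0.07, 2.6], [-0.017, -0.002, -0.008, -0.79, -0.54, -0.05, 2.6], [-0.008, -0.001, -0.003, -0.34, -0.24, -0.03, 2.6], [0, 0, 0, 0, 0, 0, 2.6], [0, 0, 0, 0, 0, 0, 2.6], [0, 0, 0, 0, 0, 0, 2.6]]]'

```text
t: 27.58
ee_pos: [457.8, -231.4, 160.3]
eef_rot: [[-0.24, 0.971, -0.003], [0.971, 0.24, 0.001], [0.001, -0.002, -1.0]]
wrist_force: [0.7, 0.4, -1.3]
width: 0.297
```

```bash
python3 - <<'E'
from plan import *
s=st([*slot(-69),62],.245)
im=camera('wrist')
cp=wcam(s['ee_pos'],s['eef_rot'])
for b in RACK[:2]: draw(im,b,K,cp,(0,255,0))
cv2.imwrite('pics/w17.png',im)
E
```

```text
t 27.58 [ 457.8 -231.4  160.3] w 26.1 F [ 0.7  0.4 -1.3] j [ 0.08  0.43  0.38  1.98 -0.22  0.77  0.83]
 rot dev [0.002 0.001 0.002]
 to go, tool axes cm [-0.2   0.21  9.82]
```

View pics/w17.png

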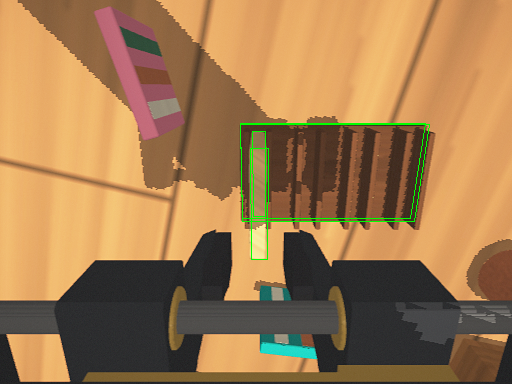

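>>> arm_command --increments '[[[-0.002, 0, -0.002, -0.15, 0.12, 0.8, 2.6], [0, 0, 0, 0, 0.08, 1.5, 2.6], [0, 0, 0, 0, 0, 2.0, 2.6], [0, 0, 0, 0, 0, 2.0, 2.6], [0, 0, 0, 0, 0, 1.7, 2.6], [0, 0, 0, 0, 0, 1.2, 2.6], [0, 0, 0, 0, 0, 0.65, 2.6], [0, 0, 0, 0, 0, 0, 2.6], [0, 0, 0, 0, 0, 0, 0.6], [0, 0, 0, 0, 0, 0, 0.6], [0, 0, 0, 0, 0, 0, 0.6], [0, 0, 0, 0, 0, 0, 0.6]]]' --newtons 30

```text
t: 28.63
ee_pos: [460.2, -233.6, 62.8]
eef_rot: [[-0.241, 0.971, 0.001], [0.971, 0.241, 0.0], [-0.0, 0.001, -1.0]]
wrist_force: [0.1, -0.2, 1.2]
width: 0.138
```

```bash
python3 - <<'E'
from plan import *
s=st([*slot(-69),62],.245)
p=s['ee_pos'];R=s['eef_rot']; p1=p+[0,0,128]; g=p[2]-8
P,RR=place('red',18,grip=g,c=-38); print(g,P); seq(p1,R,P+[0,0,75],RR,20,.6)
E
```

```text
t 28.63 [ 460.2 -233.6   62.8] w 12.1 F [ 0.1 -0.2  1.2] j [ 0.15  0.6   0.3   2.01 -0.32  0.57  0.91]
 rot dev [-0.001 -0.     0.002]
 to go, tool axes cm [0.09 0.01 0.08]
54.81806072462726 [562.67019835 206.616911    69.55344532]
max mm 30.448629444749105 deg 2.3276925648703446
[[0.005, 0.001, 0.003, 0.39, 0.2, 0.04, 0.6], [0.011, 0.002, 0.007, 0.89, 0.45, 0.1, 0.6], [0.018, 0.003, 0.01, 1.39, 0.69, 0.15, 0.6], [0.024, 0.004, 0.014, 1.85, 0.9, 0.19, 0.6], [0.029, 0.005, 0.017, 2.28, 1.08, 0.22, 0.6], [0.033, 0.005, 0.02, 2.66, 1.22, 0.23, 0.6], [0.035, 0.005, 0.021, 2.79, 1.21, 0.21, 0.6], [0.035, 0.005, 0.021, 2.81, 1.16, 0.18, 0.6], [0.035, 0.005, 0.021, 2.83, 1.11, 0.16, 0.6], [0.035, 0.005, 0.021, 2.85, 1.06, 0.14, 0.6], [0.035, 0.005, 0.021, 2.87, 1.0, 0.12, 0.6], [0.035, 0.005, 0.021, 2.89, 0.95, 0.1, 0.6]]
[[0.035, 0.005, 0.021, 2.91, 0.89, 0.08, 0.6], [0.035, 0.005, 0.021, 2.93, 0.83, 0.07, 0.6], [0.033, 0.005, 0.02, 2.84, 0.75, 0.05, 0.6], [0.029, 0.005, 0.017, 2.46, 0.6, 0.04, 0.6], [0.024, 0.004, 0.014, 2.02, 0.45, 0.03, 0.6], [0.018, 0.003, 0.01, 1.52, 0.32, 0.02, 0.6], [0.011, 0.002, 0.007, 0.99, 0.2, 0.01, 0.6], [0.005, 0.001, 0.003, 0.43, 0.08, 0.0, 0.6]]
```

>>> arm_command --increments '[[[0, 0, 0, 0, 0, -0.5, 0.6], [0, 0, 0, 0, 0, -1.05, 0.6], [0, 0, 0, 0, 0, -1.5, 0.6], [0, 0, 0, 0, 0, -1.7, 0.6], [0, 0, 0, 0, 0, -1.7, 0.6], [0, 0, 0, 0, 0, -1.7, 0.6], [0, 0, 0, 0, 0, -1.7, 0.6], [0, 0, 0, 0, 0, -1.5, 0.6], [0, 0, 0, 0, 0, -1.0, 0.6], [0, 0, 0, 0, 0, -0.5, 0.6]]]'

```text
t: 29.47
ee_pos: [460.4, -233.8, 192.7]
eef_rot: [[-0.241, 0.971, 0.003], [0.971, 0.241, 0.0], [-0.001, 0.003, -1.0]]
wrist_force: [0.6, 0.2, -0.8]
width: 0.134
```

>>> arm_command --increments '[[[0.005, 0.001, 0.003, 0.39, 0.2, 0.04, 0.6], [0.011, 0.002, 0.007, 0.89, 0.45, 0.1, 0.6], [0.018, 0.003, 0.01, 1.39, 0.69, 0.15, 0.6], [0.024, 0.004, 0.014, 1.85, 0.9, 0.19, 0.6], [0.029, 0.005, 0.017, 2.28, 1.08, 0.22, 0.6], [0.033, 0.005, 0.02, 2.66, 1.22, 0.23, 0.6], [0.035, 0.005, 0.021, 2.79, 1.21, 0.21, 0.6], [0.035, 0.005, 0.021, 2.81, 1.16, 0.18, 0.6], [0.035, 0.005, 0.021, 2.83, 1.11, 0.16, 0.6], [0.035, 0.005, 0.021, 2.85, 1.06, 0.14, 0.6], [0.035, 0.005, 0.021, 2.87, 1.0, 0.12, 0.6], [0.035, 0.005, 0.021, 2.89, 0.95, 0.1, 0.6]]]'

```text
t: 30.47
ee_pos: [524.2, 47.6, 160.1]
eef_rot: [[-0.041, 0.943, -0.33], [0.999, 0.044, 0.002], [0.017, -0.33, -0.944]]
wrist_force: [1.4, -1.0, -0.8]
width: 0.133
```

>>> arm_command --increments '[[[0.035, 0.005, 0.021, 2.91, 0.89, 0.08, 0.6], [0.035, 0.005, 0.021, 2.93, 0.83, 0.07, 0.6], [0.033, 0.005, 0.02, 2.84, 0.75, 0.05, 0.6], [0.029, 0.005, 0.017, 2.46, 0.6, 0.04, 0.6], [0.024, 0.004, 0.014, 2.02, 0.45, 0.03, 0.6], [0.018, 0.003, 0.01, 1.52, 0.32, 0.02, 0.6], [0.011, 0.002, 0.007, 0.99, 0.2, 0.01, 0.6], [0.005, 0.001, 0.003, 0.43, 0.08, 0, 0.6], [0, 0, 0, 0, 0, 0, 0.6], [0, 0, 0, 0, 0, 0, 0.6], [0, 0, 0, 0, 0, 0, 0.6]]]'

```text
t: 31.38
ee_pos: [562.6, 205.2, 144.0]
eef_rot: [[0.075, 0.864, -0.499], [0.997, -0.066, 0.034], [-0.003, -0.5, -0.866]]
wrist_force: [-0.0, -1.0, -0.5]
width: 0.135
```

```bash
python3 - <<'E'
from plan import *
P,RR=place('red',18,grip=54.8,c=-38); s=st(P,TR['red'][2],TH)
im=camera('wrist')
cp=wcam(s['ee_pos'],s['eef_rot'])
draw(im,TRAY[0],TR['red'],cp,(0,255,0)); draw(im,(0,0,108,108,18,32),TR['red'],cp,(255,255,0))
cv2.imwrite('pics/w18.png',im)
E
```

```text
t 31.38 [562.6 205.2 144. ] w 11.9 F [-0.  -1.  -0.5] j [-0.49  0.88  0.3   1.32 -0.38  1.5  -0.18]
 rot dev [ 0.003 -0.001  0.006]
 to go, tool axes cm [0.17 3.72 6.45]
```

View pics/w18.png

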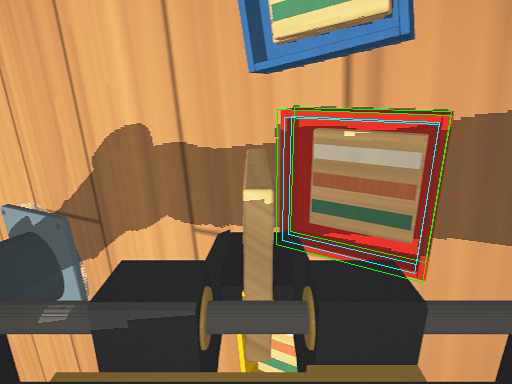

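The red tray aligns, and its first coaster is roughly centred (312–427). Descending 2 mm further forward than planned so the edge lands on that coaster.

>>> arm_command --increments '[[[0, 0, 0, 0.1, 0.26, 0.45, 0.6], [0, 0, 0, 0, 0.6, 1.0, 0.6], [0, 0, 0, 0, 0.7, 1.15, 0.6], [0, 0, 0, 0, 0.7, 1.15, 0.6], [0, 0, 0, 0, 0.7, 1.15, 0.6], [0, 0, 0, 0, 0.6, 0.95, 0.6], [0, 0, 0, 0, 0.3, 0.45, 0.6], [0, 0, 0, 0, 0, 0, 0.6], [0, 0, 0, 0, 0, 0, 0.6]]]'

```text
t: 32.18
ee_pos: [564.5, 207.2, 69.6]
eef_rot: [[0.073, 0.863, -0.499], [0.997, -0.065, 0.034], [-0.003, -0.501, -0.866]]
wrist_force: [-0.0, -0.8, -0.3]
width: 0.134
```

```bash
python3 - <<'E'
from plan import *
P,RR=place('red',18,grip=54.8,c=-36); s=st(P,TR['red'][2],TH)
im=camera('wrist'); cv2.imwrite('pics/w19.png',im)
E
```

```text
t 32.18 [564.5 207.2  69.6] w 11.8 F [-0.  -0.8 -0.3] j [-0.49  0.97  0.29  1.33 -0.4   1.4  -0.15]
 rot dev [ 0.004 -0.001  0.004]
 to go, tool axes cm [-0.07  0.02 -0.01]
```

View pics/w19.png

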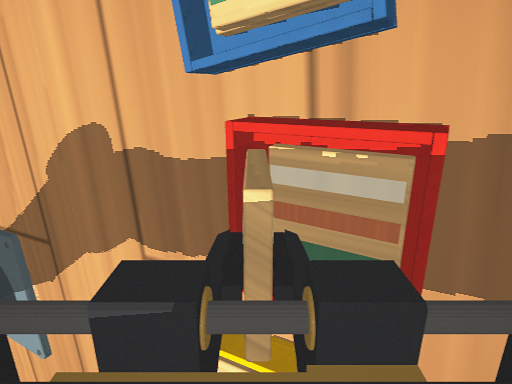

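>>> arm_command --increments '[[[0, 0, 0, 0, 0, 0, 2.5], [0, 0, 0, 0, 0, 0, 4], [0, 0, 0, 0, 0, 0, 5.5], [0, 0, 0, 0, 0, 0, 7], [0, 0, 0, 0, 0, 0, 8], [0, 0, 0, 0, 0, 0, 8], [0, 0, 0, 0, 0, 0, 8], [0, 0, 0, 0, 0, 0, 8]]]'

```text
t: 32.9
ee_pos: [564.5, 207.3, 69.8]
eef_rot: [[0.073, 0.863, -0.499], [0.997, -0.065, 0.035], [-0.002, -0.5, -0.866]]
wrist_force: [-0.7, -0.3, -0.5]
width: 0.716
```

```bash
python3 - <<'E'
from plan import *
st(None,TR['red'][2],TH)
im=camera('wrist'); cv2.imwrite('pics/w20.png',im)
E
```

```text
t 32.9 [564.5 207.3  69.8] w 63.0 F [-0.7 -0.3 -0.5] j [-0.49  0.97  0.29  1.33 -0.4   1.4  -0.15]
 rot dev [ 0.004 -0.     0.004]
```

View pics/w20.png

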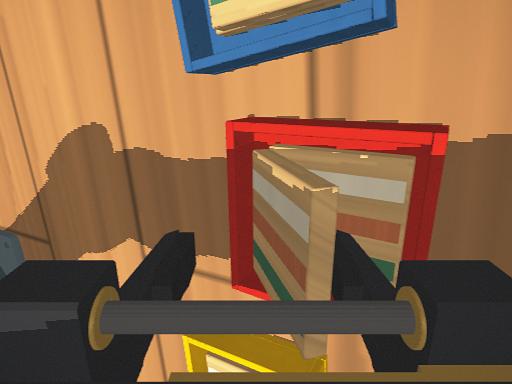

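The coaster leans on the front finger, as before. Withdrawing, then backing off upright to clear the views.

>>> arm_command --increments '[[[0, 0, 0, 0, 0.4, -0.2, 8], [0, 0, 0, 0, 0.5, -0.6, 8], [0, 0, 0, 0, 0.4, -1.2, 8], [0, 0, 0, 0, 0, -1.6, 8], [0, 0, 0, 0, 0, -1.8, 8], [0, 0, 0, 0, 0, -1.8, 7], [0, 0, 0, 0, 0, -1.4, 7], [0, 0, 0, 0, 0, -0.8, 7], [0, 0, 0, 0, 0, -0.4, 7]]]'

```text
t: 33.7
ee_pos: [626.0, 202.8, 149.2]
eef_rot: [[0.074, 0.864, -0.497], [0.997, -0.065, 0.035], [-0.002, -0.499, -0.867]]
wrist_force: [-0.9, -0.6, -0.3]
width: 0.797
```

```bash
python3 - <<'E'
from plan import *
s=st(None,TR['red'][2],TH)
im=camera('wrist'); cv2.imwrite('pics/w21.png',im)
seq(s['ee_pos'],s['eef_rot'],[560,-150,230],Rt(.1),18,7)
E
```

```text
t 33.7 [626.  202.8 149.2] w 70.2 F [-0.9 -0.6 -0.3] j [-0.44  0.98  0.31  1.1  -0.39  1.62 -0.19]
 rot dev [ 0.002 -0.     0.004]
max mm 27.316661832007863 deg 2.3381910205070557
[[-0.006, -0.001, -0.002, -0.42, -0.09, -0.06, 7], [-0.014, -0.001, -0.005, -0.97, -0.2, -0.14, 7], [-0.022, -0.002, -0.007, -1.49, -0.32, -0.21, 7], [-0.029, -0.002, -0.009, -1.96, -0.43, -0.28, 7], [-0.035, -0.003, -0.011, -2.38, -0.53, -0.35, 7], [-0.039, -0.003, -0.013, -2.63, -0.6, -0.41, 7], [-0.039, -0.003, -0.013, -2.63, -0.62, -0.42, 7], [-0.039, -0.003, -0.013, -2.62, -0.64, -0.44, 7], [-0.039, -0.003, -0.013, -2.61, -0.65, -0.45, 7], [-0.039, -0.003, -0.013, -2.61, -0.67, -0.47, 7], [-0.039, -0.003, -0.013, -2.6, -0.68, -0.49, 7], [-0.039, -0.003, -0.013, -2.59, -0.7, -0.51, 7]]
[[-0.039, -0.003, -0.013, -2.59, -0.71, -0.53, 7], [-0.035, -0.003, -0.011, -2.33, -0.65, -0.49, 7], [-0.029, -0.002, -0.009, -1.91, -0.54, -0.42, 7], [-0.022, -0.002, -0.007, -1.44, -0.42, -0.32, 7], [-0.014, -0.001, -0.005, -0.94, -0.27, -0.22, 7], [-0.006, -0.001, -0.002, -0.41, -0.12, -0.09, 7]]
```

View pics/w21.png

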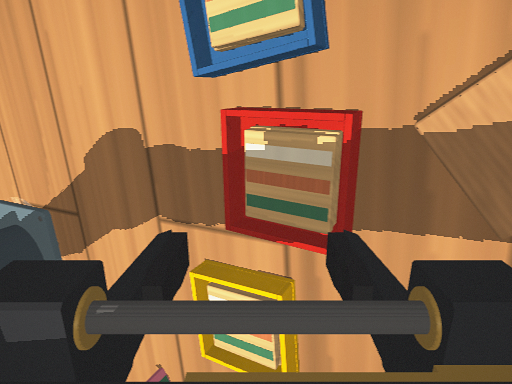

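Red's second lies flat. Moving clear for the final checks.

>>> arm_command --increments '[[[-0.006, -0.001, -0.002, -0.42, -0.09, -0.06, 7], [-0.014, -0.001, -0.005, -0.97, -0.2, -0.14, 7], [-0.022, -0.002, -0.007, -1.49, -0.32, -0.21, 7], [-0.029, -0.002, -0.009, -1.96, -0.43, -0.28, 7], [-0.035, -0.003, -0.011, -2.38, -0.53, -0.35, 7], [-0.039, -0.003, -0.013, -2.63, -0.6, -0.41, 7], [-0.039, -0.003, -0.013, -2.63, -0.62, -0.42, 7], [-0.039, -0.003, -0.013, -2.62, -0.64, -0.44, 7], [-0.039, -0.003, -0.013, -2.61, -0.65, -0.45, 7], [-0.039, -0.003, -0.013, -2.61, -0.67, -0.47, 7], [-0.039, -0.003, -0.013, -2.6, -0.68, -0.49, 7], [-0.039, -0.003, -0.013, -2.59, -0.7, -0.51, 7]]]'

```text
t: 34.75
ee_pos: [575.7, -53.0, 206.3]
eef_rot: [[-0.055, 0.988, -0.143], [0.998, 0.056, 0.002], [0.01, -0.143, -0.99]]
wrist_force: [0.4, 0.0, 0.6]
width: 0.796
```

>>> arm_command --increments '[[[-0.039, -0.003, -0.013, -2.59, -0.71, -0.53, 7], [-0.035, -0.003, -0.011, -2.33, -0.65, -0.49, 7], [-0.029, -0.002, -0.009, -1.91, -0.54, -0.42, 7], [-0.022, -0.002, -0.007, -1.44, -0.42, -0.32, 7], [-0.014, -0.001, -0.005, -0.94, -0.27, -0.22, 7], [-0.006, -0.001, -0.002, -0.41, -0.12, -0.09, 7], [0, 0, 0, 0, 0, 0, 7], [0, 0, 0, 0, 0, 0, 7], [0, 0, 0, 0, 0, 0, 7]]]'

```text
t: 35.5
ee_pos: [559.4, -148.2, 228.3]
eef_rot: [[-0.104, 0.995, 0.0], [0.995, 0.104, 0.002], [0.002, 0.001, -1.0]]
wrist_force: [0.5, 0.0, -0.6]
width: 0.793
```

```bash
python3 - <<'E'
from plan import *
st()
a=camera('top'); b=camera('side'); cv2.imwrite('pics/tE.png',a); cv2.imwrite('pics/sE.png',b)
cv2.imwrite('pics/tEc.png',cv2.resize(a[150:260,75:290],None,fx=3.7,fy=3.7,interpolation=cv2.INTER_CUBIC))
cv2.imwrite('pics/sEc.png',cv2.resize(b[85:235,140:340],None,fx=4,fy=4,interpolation=cv2.INTER_CUBIC))
for n in("tray_blue","tray_red","tray_yellow"): pass
cp=camera_params('top')
for q in masks_of('top','coaster_1')[:8]:
    ys,xs=np.nonzero(q['mask']); g=ground(xs.mean(),ys.mean(),cp,30); print(round(float(q['p']),2),q['extent'],g.round(),{k:np.hypot(g[0]-v[0],g[1]-v[1]).round() for k,v in TR.items()})
E
```

```text
t 35.5 [ 559.4 -148.2  228.3] w 69.8 F [ 0.5  0.  -0.6] j [-0.13  0.45  0.41  1.76 -0.21  0.98  0.47]
 rot dev [-0.     0.002 -0.104]
0.92 [162.3, 169.0, 35.1, 34.9] [583. 205.  30.] {'blue': np.float64(163.0), 'red': np.float64(5.0), 'yellow': np.float64(189.0)}
0.73 [96.8, 179.4, 36.7, 34.4] [555. 364.  30.] {'blue': np.float64(6.0), 'red': np.float64(161.0), 'yellow': np.float64(338.0)}
0.61 [227.0, 198.0, 30.6, 32.2] [520.  33.  30.] {'blue': np.float64(332.0), 'red': np.float64(182.0), 'yellow': np.float64(5.0)}
```

View pics/tE.png

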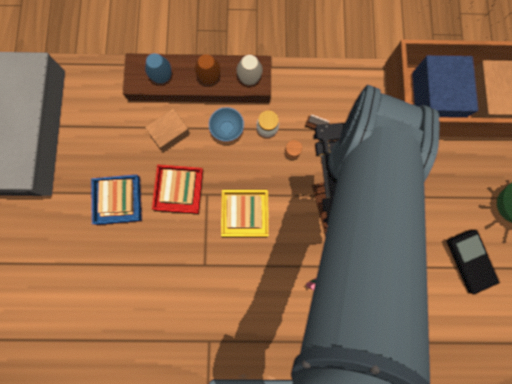

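View pics/tEc.png

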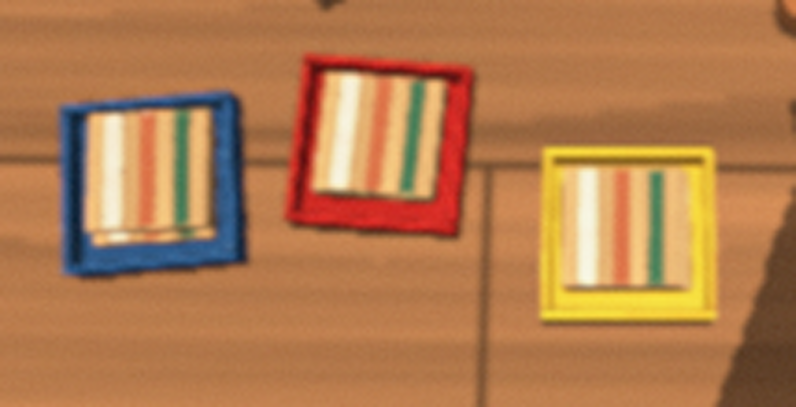

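View pics/sEc.png

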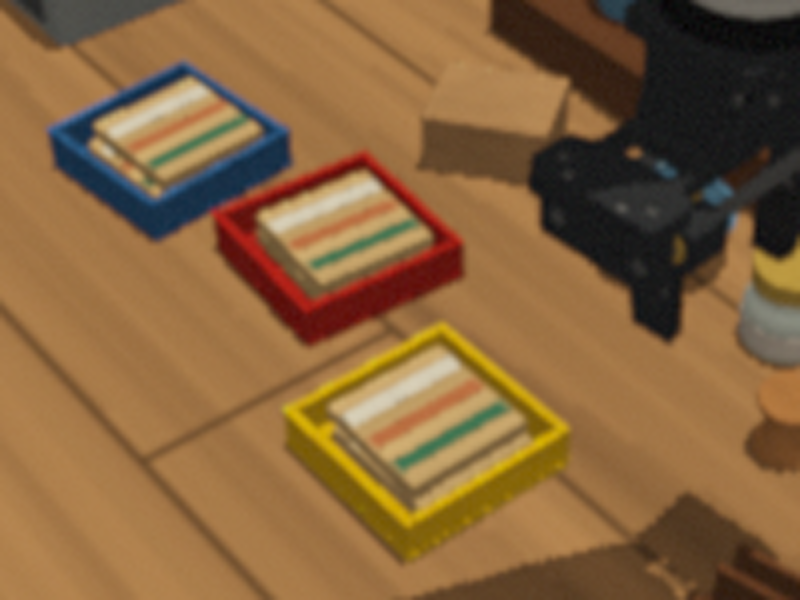

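Final views: each tray shows a stack lying flat with every rim visible all round. Blue is at (116,198), red at (179,187) and yellow at (244,214). Measured offsets from the tray centres are 5–6 mm, and the goods that show stand where they were. Handing in.

```bash
python3 - <<'E'
from cell import *
print(close_job())
E
```

```text
the job is handed in; nothing more can be done
None
```

I dealt the four coasters one at a time in the order red, blue, yellow, red. Each was held tilted, brought down into its tray, let go against the lower finger and laid over flat as the fingers withdrew. I handed the job in with the robot's clock at about 36 s; no verdict is reported.

- **Trays:** In the last top and side views each tray's top coaster lies flat with every rim visible. The top coasters' centres measure 5–6 mm from the tray centres (limit 24 mm). The blue and yellow top coasters had slid forward a little but stay inside the walls.
- **Rest of the counter:** The bowl, candle, spool and gift box show where they were. The arm hid the planter, most of the tag stand and the two look-alikes in that last top view, so I did not check those there.
- **Rack:** The arm also hid it in the last views. The pictures above the rack counted three, two and one coasters left, and the last of these was then lifted out and dealt.
- **Contact forces:** The wrist force at the end of each move stayed below about 5 N.

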